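# Tighten a boxed-in clamp nut with an open-ended spanner

### The arm

A 7-joint arm with a two-finger parallel gripper is mounted at the origin on the work surface; the furniture and walls round the work are solid. World frame = base frame: x ahead of the robot, y to its left, z up, the work surface at z = 0. Lengths are in m, angles in rad, forces in N, time in s.
With the tool pointing down it reaches from about 0.4 to 0.85 m from the base axis. Payload 4.5 kg.
Tool frame: the origin (TCP) lies at the very end of the fingers, on their centre line; the grasp point (between the pads) lies 19 mm behind it (r.pinch_z is the distance from the TCP to the grasp point, in m); z points along the fingers, y is the line along which they close (so a half turn about z gives the same grasp; the last joint's range is limited). The gripper opens to 88 mm and grips with 3 to 60 N. Pads are 18 mm wide; open, the fingers measure 123 mm over their backs; the gripper's body (75 mm by 187 mm) begins 45 mm behind the grasp point.
Start: joints at [1.144, 0.689, -0.195, 1.565, 0.157, 0.902, -0.215], TCP at [0.278, -0.56, 0.239] pointing down, gripper open.
Joint ranges: [-3.01, 3.01], [-0.46, 2.08], [-1.47, 1.51], [0.13, 2.56], [-1, 4.14], [0.04, 2.09], [-2.66, 2.66]. Speed limits (rad/s): [2.57, 2.57, 3.14, 3.14, 3.14, 3.14, 3.14].

### API

Orientations are given as a unit quaternion [x, y, z, w].
In Python, from plant import r, cams gives the robot as it stands.
- The arm moves only by the shell command python3 -m pendant 'ROWS' [FORCE]. ROWS is JSON, a list of rows, each a list of 3 entries, a list of its own where there are three numbers: the closure, from -1 (fully open) to 1 (shut), then the shift along the tool's x, y, z in mm, then the turn, a rotation vector about the tool's x, y, z in degrees. A call has 1 to 8 rows; each row shifts and turns the commanded pose from where the row before left it, along the tool's axes as they then stand; what a row does not reach is not made up. A row lasts 1/8 s, in which the tool goes at most 62.5 mm and 10.7 degrees, less where a joint would pass 70% of its speed; a pose out of reach is approached as far as the arm can. A call with a gripper value outside its range is refused whole. The fingers move at their own pace and stop on an object; FORCE is the grip in N (left out, the last holds). Time passes only in rows, so rows that do not move let the fingers close. It gives the time, the measured TCP pose, the force, the opening and the grip force at its end, in the units of the state.
- r.get_state(): the state, without advancing time (a new reading comes with each control period).
- cams.snapshot(name): name is "side" or "top" or "wrist"; returns a dict with "img" (480x640x3 uint8, red, green, blue), "camera_matrix" (3x3 intrinsics, pixels), "D" ([k1, k2, p1, p2, k3] as OpenCV has them; the pictures are not rectified), "camera_from_world" (4x4, takes a point from world to camera coordinates); the wrist camera has in their place "tool_from_camera" (4x4, takes a point from camera to tool coordinates, whose origin is the TCP and whose axes are the flange's). Camera axes: x right, y up, looking along -z (the intrinsics and any distortion apply to the point x, -y, -z); pixel columns grow to the right and rows downward; lengths in m; the calibration is good to about 2 mm. A picture is of the moment at which its call begins: read the wrist's pose just before it. There is no depth.
- r.finish_job(): hands the job in; it is judged then, once.
The state is a dict: "clock": time; "q": joint angles; "qd": joint speeds; "joint_torque": joint torques, N m; "tool_pos": TCP position; "eef_rot": TCP orientation; "contact_force": force on the tool from outside, world axes, zero at the start; "moment": the same for the moment, N m; "opening": opening from 0.0 (shut) to 1.0 (fully open); "finger_force": force on a finger pad.
Only numpy, scipy, OpenCV 4.12 (cv2) and the standard library are available. Lean on these libraries where they do the work, as an engineer would, in place of code of your own. Each camera call takes 0.05 s, during which the arm holds its last target. There are 200 camera calls.

### The job

The pressure plate over the brake pad in the bench jig is still loose. Take the largest of the three spanners and, with its open jaw, turn the jig's nut clockwise in short swings between the two cheeks, taking the spanner off and setting it on the next flats each time, until the nut comes up firm and the plate is hard down on the pad; then take the spanner off and lay it flat on the bench clear of the jig. Turn the nut only with the spanner, not with the fingers, and leave the other two spanners where they lie.

Things in the scene. Friction and masses are not known exactly. Their poses are not given: they have to be found in the camera images.
- jig: Grey clamping jig fixed to the bench; base plate 160 x 150 x 12 mm. Origin at the centre of its underside; x points from its open front (nut end, towards the robot) to its back, z up. The nut stands on the middle line, 35 mm in front of the origin. A brake pad (top at z = 24 mm) is fixed on the base behind the nut.
- cheeks (a point): Middle of the jig's open front, between its two cheeks, 38 mm in front of the nut's axis, level with the cheeks' tops, 66 mm above the bench. Cheeks: upright walls 8 mm thick, inner faces 48 mm to either side of this point, running 53 mm back past the nut. They let the spanner's shank swing only about 46 degrees to either side of straight out of the front (the jig's -x).
- clamp_nut: Steel hexagon nut on an upright stud, 24 mm across flats, 27.7 across corners, 18 high. Origin on its axis half-way up, about 46 mm above the bench; z up, x at a corner, flats facing +-y and every 60 degrees. Tightens clockwise from above, sinks 1 mm per rad, drags with 0.1 N m and stops dead when tight, 1.8 to 2.3 rad on (to be felt). Stud rises up to 11 mm above it.
- plate_foot (a point): Point on the underside of the dark steel pressure plate (130 x 44 x 10 mm, under the nut and over the brake pad), on the jig's middle line, 30 mm behind its origin. In the jig's frame it is at z = 24 mm when hard down on the pad, 1.8 to 2.3 mm higher at the start. It moves only with the nut.
- spanner (a point): Grip point of the largest spanner (218 mm long, about 0.26 kg, lying flat): middle of its shank, half-way up (5 mm above its underside), near its centre of mass. Shank 12 mm wide, 7 thick, straight for 65 mm to either side. Its y axis runs along the shank from the open jaw (-y) to the round eye with a hanging hole (+y), x across, z up.
- jaw (a point): Where the nut's centre sits in the largest spanner's open jaw, 96 mm from spanner along -y, same axes, 5 mm above the underside. Jaw opens straight along -y, 24.5 mm between its faces, tips 12 mm past this point, 10 mm thick, 42 wide outside. It slides over two opposite flats, a corner of the nut leading; under load it lags the nut by up to 10 degrees.
- mid_spanner (a point): Centre of the middle-sized spanner, 204 mm long, 9 mm thick; not to be used. It lies beside the others.
- small_spanner (a point): Centre of the smallest spanner, 164 mm long, 8 mm thick; not to be used. It lies beside the others.

How it is judged:
On the way, in this order (a step that is already met when the one before it is completed fails the run):
1. the open jaw of the largest spanner is round the nut (distance between jaw and clamp_nut below 0.009 m and z of plate_foot in the frame of jig above 0.0248 m), for 0.1 s.
2. the nut has been turned until the plate is hard down on the pad (z of plate_foot in the frame of jig below 0.0243 m), for 0.2 s.
At the end, for the whole second after the job is handed in: The plate is hard down (its underside within 0.3 mm of the pad's top, which is within 0.3 rad of the nut's stop); the largest spanner lies flat on the bench (centre below 12 mm, within 0.1 rad of level), off the jig: its centre over 130 mm and its jaw over 60 mm from the nut (z of plate_foot in the frame of jig below 0.0243 m and height (world z) of spanner below 0.012 m and angle between spanner's own z axis and vertical below 0.1 rad and horizontal distance between spanner and clamp_nut above 0.13 m and horizontal distance between jaw and clamp_nut above 0.06 m); the robot touches nothing.
It fails at once if the fingers press on the nut (over 5 N) (contact force between the fingers and clamp_nut above 5 N).
It fails at once if one of the two other spanners is moved by more than 40 mm (distance of any of mid_spanner, small_spanner from where it was at the start of the episode above 0.04 m).
It also fails if it takes over 72 s, if anything falls off the work surface, if the arm or the gripper's body presses on something with over 40 N, if the wrist force passes 120 N, or if a joint passes its speed limit or range.

## Working session

There is one attempt and no reset: what is moved stays moved. The work goes in short steps, Python scripts to look and compute and a shell command to move; the robot and the scene stay as the last step left them, time stands still between calls to the robot, and variables do not carry over. Pictures are saved under pics/ and viewed, at most 10 in all, crops included, and the job is handed in when it is done.

```bash
ls; mkdir -p pics; python3 - <<'E'
from plant import r,cams
import cv2,numpy as np
s=r.get_state();print({k:np.round(v,3).tolist() for k,v in s.items()},r.pinch_z)
for n in("top","side"):
    d=cams.snapshot(n);cv2.imwrite(f"pics/{n}0.png",d["img"][:,:,::-1]);print(n,d["camera_matrix"],d["D"],np.round(d["camera_from_world"],4).tolist())
d=cams.snapshot("wrist");print(np.round(d["tool_from_camera"],4).tolist(),d["camera_matrix"])
E
```

```text
pics
{'clock': 0.0, 'q': [1.144, 0.69, -0.195, 1.566, 0.157, 0.903, -0.215], 'qd': [-0.001, 0.001, -0.0, -0.002, 0.0, 0.0, 0.002], 'joint_torque': [-0.0, -52.756, -1.267, -15.343, -0.053, 0.007, 0.0], 'tool_pos': [0.278, -0.559, 0.238], 'eef_rot': [0.974, 0.228, -0.0, -0.001], 'contact_force': [1.081, 0.014, -0.086], 'moment': [-0.018, 0.001, 0.03], 'finger_force': 0.0, 'opening': 1.001} 0.0187
top [[507.26899163   0.         325.63993217]
 [  0.         507.26899163 233.34170714]
 [  0.           0.           1.        ]] [0.02505912 0.         0.         0.         0.        ] [[0.0218, -0.9996, -0.015, -0.1122], [0.9894, 0.0195, 0.1437, -0.5647], [-0.1433, -0.0179, 0.9895, -0.9026], [0.0, 0.0, 0.0, 1.0]]
side [[527.10568936   0.         317.38640164]
 [  0.         527.10568936 235.65463752]
 [  0.           0.           1.        ]] [-0.02258222  0.          0.          0.          0.        ] [[0.275, 0.9613, -0.0133, -0.0509], [-0.8101, 0.2392, 0.5353, 0.4326], [0.5178, -0.1364, 0.8446, -1.3247], [0.0, 0.0, 0.0, 1.0]]
[[-0.0006, 0.9653, 0.2613, 0.0663], [1.0, 0.0006, 0.0001, -0.0005], [-0.0, 0.2613, -0.9653, -0.1457], [0.0, 0.0, 0.0, 1.0]] [[336.30387658   0.         323.50095438]
 [  0.         336.30387658 238.87432778]
 [  0.           0.           1.        ]]
```

View pics/top0.png

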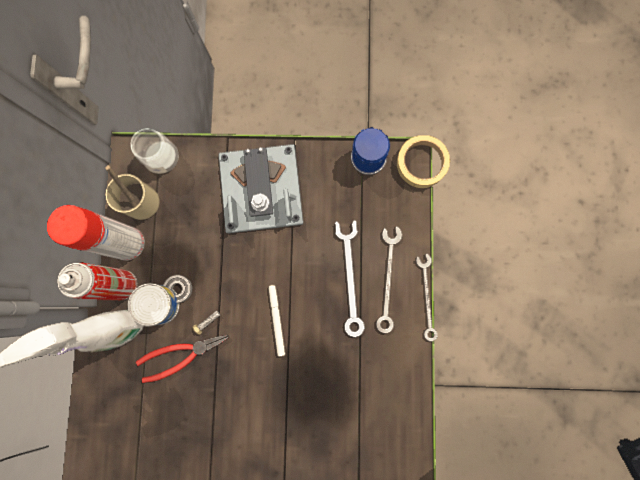

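View pics/side0.png

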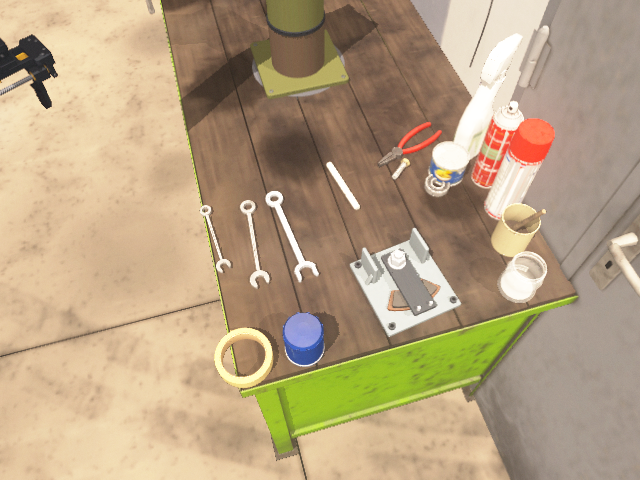

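The top view shows the largest spanner with its jaw at about (346,230) and its eye at about (354,327). The nut is at about (260,202), and the jig's open front faces down the picture, towards the robot. The side view agrees: nut at (398,258), large spanner from (275,199) to (305,270).

```bash
cat > h.py <<'E'
from plant import r,cams
import cv2,numpy as np
from scipy.spatial.transform import Rotation as R
def snap(n):
    s=r.get_state(); d=cams.snapshot(n)
    if n=="wrist":
        T=np.eye(4);T[:3,:3]=R.from_quat(s["eef_rot"]).as_matrix();T[:3,3]=s["tool_pos"]
        d["W"]=T@np.array(d["tool_from_camera"])
    else: d["W"]=np.linalg.inv(d["camera_from_world"])
    return d
def ray(d,uv):
    p=cv2.undistortPoints(np.array(uv,float).reshape(-1,1,2),np.array(d["camera_matrix"]),np.array(d["D"],float)).reshape(-1,2)
    v=np.c_[p[:,0],-p[:,1],-np.ones(len(p))]@d["W"][:3,:3].T
    return d["W"][:3,3],v
def onz(d,uv,z):
    o,v=ray(d,uv); return o+v*((z-o[2])/v[:,2:])
def proj(d,P):
    C=np.linalg.inv(d["W"]); p=np.atleast_2d(P)@C[:3,:3].T+C[:3,3]
    p=p*[1,-1,-1]
    return cv2.projectPoints(p,np.zeros(3),np.zeros(3),np.array(d["camera_matrix"]),np.array(d["D"],float))[0].reshape(-1,2)
def tri(d1,p1,d2,p2):
    A=[];b=[]
    for d,p in((d1,p1),(d2,p2)):
        o,v=ray(d,[p]);v=v[0]/np.linalg.norm(v[0]);M=np.eye(3)-np.outer(v,v);A.append(M);b.append(M@o)
    return np.linalg.lstsq(np.vstack(A),np.hstack(b),rcond=None)[0]
def show():
    s=r.get_state();print("t",round(s["clock"],2),"tcp",np.round(s["tool_pos"],4),"yaw",np.round(np.degrees(np.arctan2(*R.from_quat(s["eef_rot"]).as_matrix()[[1,0],0])),2),"zaxis",np.round(R.from_quat(s["eef_rot"]).as_matrix()[:,2],3),"F",np.round(s["contact_force"],1),"M",np.round(s["moment"],2),"op",round(s["opening"],3),"gf",round(s["finger_force"],1))
E
python3 - <<'E'
from h import *
d=snap("top");e=snap("side")
g=cv2.cvtColor(d["img"],cv2.COLOR_RGB2HSV);m=((g[...,2]>140)&(g[...,1]<70)).astype(np.uint8)
n,l,st,c=cv2.connectedComponentsWithStats(m)
for i in range(1,n):
    x,y,w,h,a=st[i]
    if a>100 and x>320 and 200<y<300 and x<440:
        ys,xs=np.nonzero(l==i);P=onz(d,np.c_[xs,ys],.008)[:,:2]
        mu=P.mean(0);u=np.linalg.svd(P-mu,full_matrices=False)[2][0];u*=np.sign(u[0]);t=(P-mu)@u
        print(st[i],"len",np.ptp(t),"ang",np.degrees(np.arctan2(u[1],u[0])),"mid",mu+u*(t.max()+t.min())/2,"far",mu+u*t.max(),"near",mu+u*t.min())
print("stud top",tri(d,(260,198),e,(398,253)), onz(d,[(260,202)],.055))
print("jig corners",onz(d,[(221,149),(295,145),(301,227),(225,233)],.012)[:,:2])
E
```

```text
[335 220  30 117 992] len 0.2195497119908742 ang 5.596251663660646 mid [ 0.48843611 -0.14788448] far [ 0.59768775 -0.13717947] near [ 0.37918446 -0.15858948]
[377 226  26 107 692] len 0.2021862387853265 ang -4.5674853674256966 mid [ 0.48829913 -0.22072329] far [ 0.5890712  -0.22877367] near [ 0.38752706 -0.21267292]
[416 253  22  88 450] len 0.16232215949198925 ang 4.696531558962518 mid [ 0.45604456 -0.29331855] far [ 0.53693313 -0.28667323] near [ 0.37515599 -0.29996387]
stud top [0.62582032 0.02247406 0.0700008 ] [[0.62080562 0.02182049 0.055     ]]
jig corners [[ 0.73421569  0.10920763]
 [ 0.74498066 -0.03594151]
 [ 0.58228849 -0.05238843]
 [ 0.56779381  0.09308105]]
```

```bash
python3 -m pendant '[[-1,[46.5,-34.3,0],[0,0,0]],[-1,[46.5,-34.3,0],[0,0,0]],[-1,[46.5,-34.3,0],[0,0,0]],[-1,[46.5,-34.3,0],[0,0,0]],[-1,[46.5,-34.3,0],[0,0,0]],[-1,[46.5,-34.3,0],[0,0,0]],[-1,[46.5,-34.3,0],[0,0,0]],[-1,[46.5,-34.3,0],[0,0,0]]]'; python3 -m pendant '[[-1,[0,0,30],[0,0,10.4]],[-1,[0,0,30],[0,0,10.4]],[-1,[0,0,20],[0,0,0]],[-1,[0,0,0],[0,0,0]]]'; python3 - <<'E'
from h import *
show();d=snap("wrist");cv2.imwrite("pics/w1.png",d["img"][:,:,::-1])
E
```

```text
clock: 1.25
tool_pos: [0.4899, -0.147, 0.2388]
eef_rot: [0.974, 0.228, 0.0, 0.0]
contact_force: [0.5, -0.7, 0.2]
opening: 1.001
finger_force: 0.0
clock: 1.75
tool_pos: [0.4882, -0.1482, 0.1576]
eef_rot: [0.999, 0.049, -0.001, -0.0]
contact_force: [0.1, 0.5, 0.3]
opening: 1.002
finger_force: 0.0
t 1.75 tcp [ 0.4882 -0.1482  0.1576] yaw 5.64 zaxis [-0.003  0.001 -1.   ] F [0.1 0.5 0.3] M [ 0.03  0.03 -0.01] op 1.002 gf 0.0
```

View pics/w1.png

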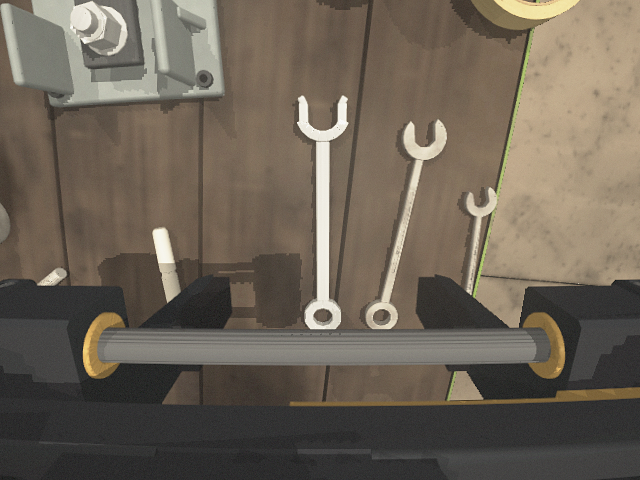

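The wrist view shows the spanner centred between the fingers at column 323, with its jaw at (322,115) and its eye at (323,315). The nut is visible at about (97,30).

```bash
python3 - <<'E'
from h import *
d=snap("wrist");show()
g=cv2.cvtColor(d["img"],cv2.COLOR_RGB2HSV);m=((g[...,2]>150)&(g[...,1]<50)).astype(np.uint8)
c=[]
for y in range(150,290,5):
    xs=np.nonzero(m[y,300:350])[0]+300
    c.append(((xs.min()+xs.max())/2,y))
P=onz(d,c,.0085)[:,:2];f=np.polyfit(P[:,0],P[:,1],1);print("ang",np.degrees(np.arctan(f[0])),"y at .4895",np.polyval(f,.4895))
print("tips",onz(d,[(300,96),(346,96)],.01)[:,:2],"eye hole",onz(d,[(323,316)],.008))
print("jigcorner",onz(d,[(222,96),(50,105)],.012)[:,:2],"nuttop c",onz(d,[(103,28)],.055))
E
```

```text
t 1.85 tcp [ 0.4895 -0.1487  0.1592] yaw 5.61 zaxis [ 0.001 -0.    -1.   ] F [ 0.4 -0.1  0.1] M [-0.01 -0.01 -0.03] op 0.997 gf 0.0
ang 5.522013862595048 y at .4895 -0.14669379460052182
tips [[ 0.59419417 -0.11846038]
 [ 0.59786101 -0.15597371]] eye hole [[ 0.3971222  -0.15659774  0.008     ]]
jigcorner [[ 0.58819373 -0.05506236]
 [ 0.57012037  0.09228196]] nuttop c [[0.62109683 0.01583525 0.055     ]]
```

```bash
python3 -m pendant '[[0.2,[0,-1,30],[0,0,0]],[0.2,[0,0,50],[0,0,0]],[0.2,[0,0,50],[0,0,0]],[0.2,[0,0,15],[0,0,0]],[0.2,[0,0,10],[0,0,0]],[0.2,[0,0,0],[0,0,0]]]' 20;  python3 -c "
from h import *
show()"
```

```text
clock: 2.6
tool_pos: [0.4898, -0.1479, 0.0046]
eef_rot: [0.999, 0.049, 0.001, 0.0]
contact_force: [0.3, 0.6, -0.5]
opening: 0.403
finger_force: 0.0
t 2.6 tcp [ 0.4898 -0.1479  0.0046] yaw 5.59 zaxis [ 0.002 -0.    -1.   ] F [ 0.3  0.6 -0.5] M [ 0.04 -0.03  0.01] op 0.403 gf 0.0
```

```bash
python3 -m pendant '[[0.2,[0,0,2.5],[0,0,0]],[1,[0,0,0],[0,0,0]],[1,[0,0,0],[0,0,0]],[1,[0,0,0],[0,0,0]],[1,[0,0,0],[0,0,0]]]' 60;  python3 -m pendant '[[1,[0,0,-20],[0,0,0]],[1,[0,0,-30],[0,0,0]],[1,[0,0,-30],[0,0,0]],[1,[0,0,0],[0,0,0]]]'
python3 - <<'E'
from h import *
show();d=snap("wrist");cv2.imwrite("pics/w2.png",d["img"][:,:,::-1])
E
```

```text
clock: 3.22
tool_pos: [0.4892, -0.1476, 0.0015]
eef_rot: [0.999, 0.049, 0.0, 0.0]
contact_force: [-0.5, 0.6, 4.8]
opening: 0.127
finger_force: 60.0
clock: 3.72
tool_pos: [0.49, -0.148, 0.0824]
eef_rot: [0.999, 0.049, 0.002, 0.0]
contact_force: [1.0, -0.1, -3.3]
opening: 0.126
finger_force: 60.0
t 3.73 tcp [ 0.49   -0.148   0.0824] yaw 5.59 zaxis [ 0.003 -0.001 -1.   ] F [ 1.  -0.1 -3.3] M [ 0.07  0.02 -0.02] op 0.126 gf 60.0
```

View pics/w2.png

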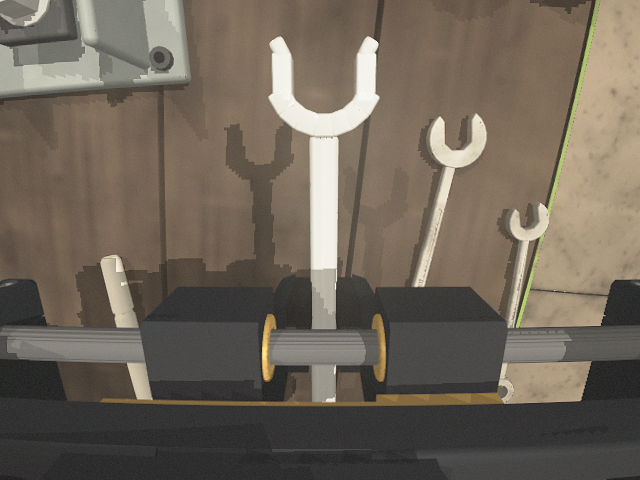

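The spanner is held straight, with the jaw tips at (278,45) and (369,45). Next I'll go up and beside the nut for a clear view of it.

```bash
python3 -m pendant '[[1,[0,0,-30],[0,0,0]],[1,[12,-31,-30],[0,0,0]],[1,[12,-31,0],[0,0,0]],[1,[12,-31,0],[0,0,0]],[1,[0,0,0],[0,0,0]],[1,[0,0,0],[0,0,0]]]'
python3 - <<'E'
from h import *
show();d=snap("wrist");I=d["img"][:,:,::-1];cv2.imwrite("pics/w3raw.png",I)
n=proj(d,[.6208,.019,.055])[0];print(n)
x,y=[int(v) for v in n];x0=max(0,x-80);y0=max(0,y-80);print(x0,y0)
cv2.imwrite("pics/w3.png",cv2.resize(I[y0:y0+150,x0:x0+200],None,fx=4,fy=4,interpolation=cv2.INTER_CUBIC))
E
```

```text
clock: 4.53
tool_pos: [0.5147, -0.0523, 0.14]
eef_rot: [0.999, 0.049, -0.001, 0.0]
contact_force: [0.7, -0.1, -2.6]
opening: 0.126
finger_force: 60.0
t 4.53 tcp [ 0.5147 -0.0523  0.14  ] yaw 5.58 zaxis [-0.003 -0.001 -1.   ] F [ 0.7 -0.1 -2.6] M [-0.01 -0.01  0.01] op 0.126 gf 60.0
[228.3672631   73.24223684]
148 0
```

View pics/w3.png

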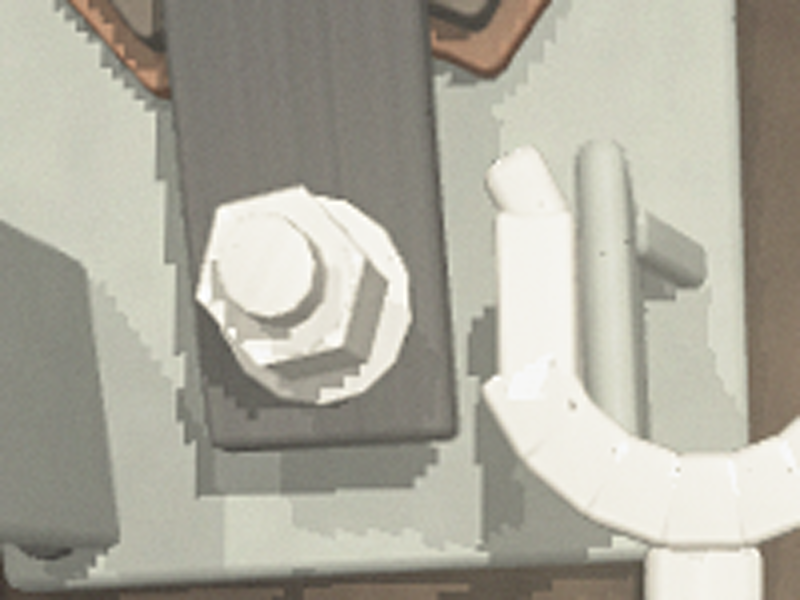

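The crop shows the nut's top face with corners at about (303,187), (218,207), (197,297), (345,345) and (365,258), so its centre is near (281,276). One corner is about 16° clockwise of straight ahead. The left jaw arm is at (530,150–380).

```bash
cat >> h.py <<'E'
def avg(n=6):
    p=[];q=[]
    for i in range(n):
        s=r.get_state();p.append(s["tool_pos"]);q.append(s["eef_rot"]);d=cams.snapshot("wrist")
    T=np.eye(4);Q=R.from_quat(q).mean();T[:3,:3]=Q.as_matrix();T[:3,3]=np.mean(p,0);d["W"]=T@np.array(d["tool_from_camera"]);d["T"]=T
    print("tcp",np.round(T[:3,3],4),"sd",np.std(p,0).round(4),"yaw",np.degrees(np.arctan2(T[1,0],T[0,0])).round(2));return d
E
python3 - <<'E'
from h import *
d=avg();T=d["T"]
c=np.array([(303,187),(218,207),(197,297),(345,345),(365,258)])/4.+[148,0]
P=onz(d,c,.055)[:,:2]
cen=np.mean([(P[1]+P[3])/2,(P[2]+P[4])/2],0);v=P-cen
print("cen",cen,"rad",np.hypot(*v.T).round(4),"ang",np.degrees(np.arctan2(v[:,1],v[:,0])).round(1), "nut in tool",(np.linalg.inv(T)@[*cen,.046,1])[:2])
# jaw arms
g=cv2.cvtColor(d["img"],cv2.COLOR_RGB2GRAY)
for y in (44,60,75): 
    xs=np.nonzero(g[y,260:400]>205)[0]+260
    print(y,xs.min(),xs.max(),[int(a) for a in xs[1:][np.diff(xs)>5]],[int(a) for a in xs[:-1][np.diff(xs)>5]])
col=np.nonzero(g[20:80,360:372].max(1)>205)[0];print("tip row right",col.min()+20)
zt=T[2,3]+.0085
print("tip in tool",(np.linalg.inv(T)@np.c_[onz(d,[(280,37.5),(324.5,37.5)],zt),[1,1]].T).T[:,:2])
# jig base edges in own crop: front corner right, back right
print("jig edge",onz(d,np.array([(737,0),(747,400)])/4.+[148,0],.012)[:,:2])
E
```

```text
tcp [ 0.5151 -0.0528  0.1407] sd [0.0003 0.0002 0.0003] yaw 5.5
cen [0.6235303 0.0250718] rad [0.0138 0.0141 0.0141 0.0141 0.0138] ang [ -12.6   47.4  106.8 -131.5  -73.6] nut in tool [ 0.11548003 -0.06721966]
44 270 377 [296, 362] [289, 329]
60 272 375 [297, 319, 357] [290, 302, 329]
75 273 374 [297, 325, 357] [291, 303, 330]
tip row right 37
tip in tool [[ 1.06078878e-01 -1.63361457e-02]
 [ 1.06013078e-01  9.61495362e-05]]
jig edge [[ 0.68589757 -0.04263356]
 [ 0.61737302 -0.05147511]]
```

```bash
python3 -m pendant '[[1,[-4,-27,0],[0,0,0]],[1,[-4,-27,0],[0,0,0]],[1,[0,-27,0],[0,0,0]],[1,[0,-27,0],[0,0,0]],[1,[0,0,20],[0,0,9.1]],[1,[0,0,20],[0,0,9.1]],[1,[0,0,0],[0,0,0]],[1,[0,0,0],[0,0,0]]]'
python3 - <<'E'
from h import *
show();d=avg(3);I=d["img"][:,:,::-1]
cv2.imwrite("pics/w4.png",cv2.resize(I[0:150,230:430],None,fx=4,fy=4,interpolation=cv2.INTER_CUBIC))
E
```

```text
clock: 5.88
tool_pos: [0.4977, 0.055, 0.1017]
eef_rot: [0.994, -0.109, 0.0, -0.0]
contact_force: [-0.2, -1.0, -3.2]
opening: 0.125
finger_force: 60.0
t 5.88 tcp [0.4977 0.055  0.1017] yaw -12.47 zaxis [ 0.001  0.    -1.   ] F [-0.2 -1.  -3.2] M [0.05 0.03 0.01] op 0.125 gf 60.0
tcp [0.4978 0.055  0.1019] sd [0.0001 0.     0.0001] yaw -12.5
```

View pics/w4.png

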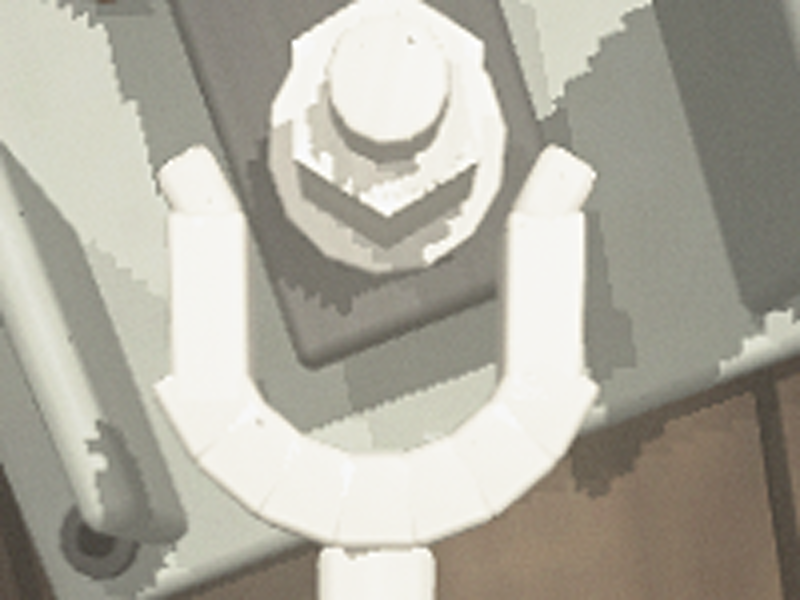

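The crop shows the nut nearly square to the jaw: front corner at (388,215), side corners at (297,160) and (478,165). The jaw's inner faces are at columns 247 and 504, so the nut sits slightly right and is turned about 2° clockwise.

```bash
python3 - <<'E'
from h import *
d=avg(2);T=d["T"];f=lambda uv,z:(np.linalg.inv(T)@np.c_[onz(d,np.array(uv)/4.+[230,0],z),np.ones(len(uv))].T).T[:,:2].round(4).tolist()
print("nut corners",f([(388,215),(297,160),(478,165),(295,35),(483,45)],.055))
print("jaw inner",f([(248,300),(504,300),(200,147),(550,147)],T[2,3]+.0085))
E
```

```text
tcp [0.4978 0.0551 0.1019] sd [0.0001 0.     0.    ] yaw -12.55
nut corners [[0.1143, 0.0018], [0.121, -0.01], [0.1204, 0.0135], [0.1358, -0.0101], [0.1347, 0.014]]
jaw inner [[0.093, -0.0119], [0.093, 0.0122], [0.1064, -0.0161], [0.1063, 0.0163]]
```

```bash
python3 -m pendant '[[1,[0,0,0],[0,0,2]],[1,[0,-2.7,18],[0,0,0]],[1,[0,0,20],[0,0,0]],[1,[0,0,20],[0,0,0]],[1,[0,0,0],[0,0,0]]]'; python3 -m pendant '[[1,[10,0,0],[0,0,0]],[1,[8,0,0],[0,0,0]],[1,[6,0,0],[0,0,0]],[1,[5,0,0],[0,0,0]],[1,[3,0,0],[0,0,0]],[1,[0,0,0],[0,0,0]]]'
python3 -c "
from h import *
avg(2);show()"
```

```text
clock: 6.75
tool_pos: [0.4971, 0.0577, 0.0423]
eef_rot: [0.992, -0.127, -0.001, 0.0]
contact_force: [0.1, 0.3, -3.2]
opening: 0.124
finger_force: 60.0
clock: 7.5
tool_pos: [0.5292, 0.0497, 0.0432]
eef_rot: [0.992, -0.127, 0.0, -0.0]
contact_force: [0.4, 0.1, -2.6]
opening: 0.125
finger_force: 60.0
tcp [0.5291 0.0498 0.0432] sd [0.0001 0.     0.    ] yaw -14.59
t 7.6 tcp [0.5288 0.0498 0.0432] yaw -14.59 zaxis [-0.  0. -1.] F [ 0.   0.9 -2.4] M [ 0.13 -0.04  0.03] op 0.126 gf 60.0
```

```bash
python3 -m pendant '[[1,[0.5,-9.9,0],[0,0,6]],[1,[0.5,-9.9,0],[0,0,6]],[1,[0,0,0],[0,0,0]]]'; python3 -m pendant '[[1,[0.5,-9.9,0],[0,0,6]],[1,[0.5,-9.9,0],[0,0,6]],[1,[0,0,0],[0,0,0]]]'
python3 - <<'E'
from h import *
avg(2);show()
d=snap("top");e=snap("side")
a=cv2.resize(d["img"][130:250,205:325],None,fx=4,fy=4,interpolation=cv2.INTER_CUBIC);b=cv2.resize(e["img"][200:350,320:470],(480,480),interpolation=cv2.INTER_CUBIC)
cv2.imwrite("pics/c5.png",cv2.resize(np.hstack([a,b]),(800,400))[:,:,::-1])
E
```

```text
clock: 7.98
tool_pos: [0.5354, 0.0691, 0.0431]
eef_rot: [0.973, -0.229, -0.0, 0.0]
contact_force: [-0.9, 0.2, -3.1]
opening: 0.126
finger_force: 60.0
clock: 8.35
tool_pos: [0.5459, 0.0856, 0.043]
eef_rot: [0.944, -0.329, -0.0, -0.0]
contact_force: [-0.6, 1.7, -3.3]
opening: 0.125
finger_force: 60.0
tcp [0.5458 0.0854 0.0431] sd [0.0001 0.0002 0.    ] yaw -38.37
t 8.45 tcp [0.5456 0.085  0.0431] yaw -38.4 zaxis [-0.001  0.    -1.   ] F [-0.8  3.8 -2.2] M [0.69 0.1  0.23] op 0.12 gf 60.1
```

View pics/c5.png

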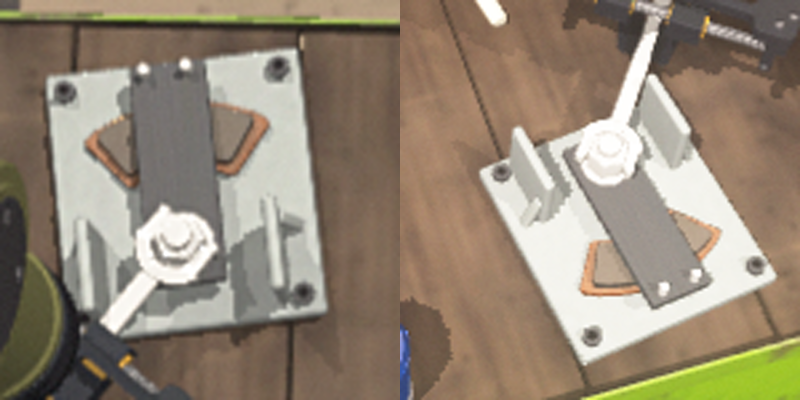

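The views show the jaw round the nut, with the shank near the left cheek as planned. Next: back off, withdraw, lift, swing back about 60° in the air and look.

```bash
python3 -m pendant '[[1,[0.2,6.6,0],[0,0,-4]],[1,[-10,0,0],[0,0,0]],[1,[-12,0,0],[0,0,0]],[1,[-12,0,0],[0,0,0]],[1,[0,0,-20],[0,0,0]],[1,[0,0,-20],[0,0,0]],[1,[0,0,-18],[0,0,0]],[1,[0,0,0],[0,0,0]]]'; python3 -m pendant '[[1,[2,22.4,0],[0,0,-10]],[1,[2,22.4,0],[0,0,-10]],[1,[2,22.4,0],[0,0,-10]],[1,[2,22.4,0],[0,0,-10]],[1,[2,22.4,0],[0,0,-10]],[1,[2,22.4,0],[0,0,-10]],[1,[0,0,0],[0,0,0]],[1,[0,0,0],[0,0,0]]]'
python3 - <<'E'
from h import *
show();d=avg(3);I=d["img"][:,:,::-1];cv2.imwrite("pics/w6raw.png",I)
cv2.imwrite("pics/w6.png",cv2.resize(I[0:150,230:430],None,fx=4,fy=4,interpolation=cv2.INTER_CUBIC))
E
```

```text
clock: 9.55
tool_pos: [0.5144, 0.0994, 0.102]
eef_rot: [0.955, -0.297, 0.001, -0.0]
contact_force: [0.5, -0.4, -3.5]
opening: 0.124
finger_force: 60.0
clock: 10.55
tool_pos: [0.5035, -0.0284, 0.1007]
eef_rot: [0.976, 0.219, -0.001, -0.001]
contact_force: [-0.3, 0.4, -3.2]
opening: 0.126
finger_force: 60.0
t 10.55 tcp [ 0.5035 -0.0284  0.1007] yaw 25.3 zaxis [-0.002  0.001 -1.   ] F [-0.3  0.4 -3.2] M [ 0.07  0.   -0.01] op 0.126 gf 60.0
tcp [ 0.5036 -0.0282  0.1008] sd [0.0001 0.0002 0.0001] yaw 25.37
```

View pics/w6.png

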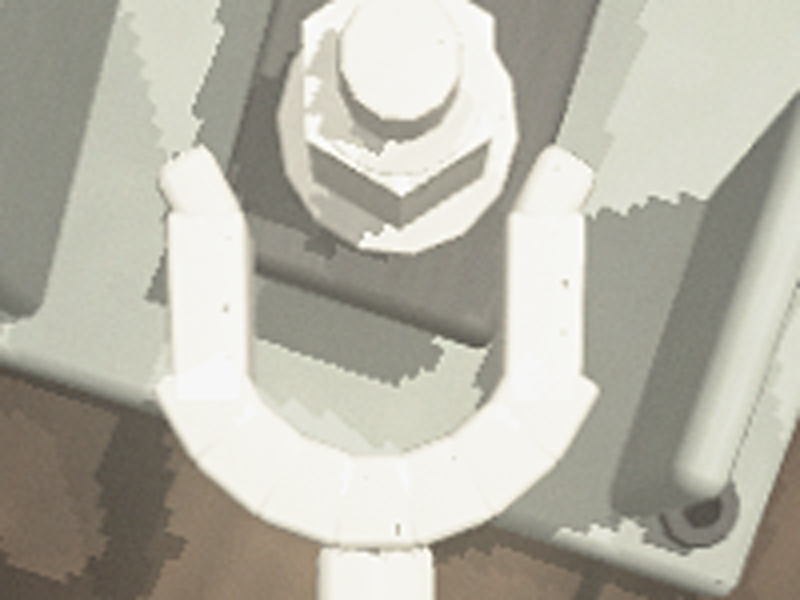

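The nut is now square to the jaw: corners at (307,140) and (490,138), front corner at (400,192). It has turned about 20° and lies a little right of the jaw's mid column, 376.

```bash
python3 - <<'E'
from h import *
d=avg(1);T=d["T"];f=lambda uv,z:(np.linalg.inv(T)@np.c_[onz(d,np.array(uv)/4.+[230,0],z),np.ones(len(uv))].T).T[:,:2].round(4)
c=f([(400,192),(307,140),(490,138),(303,22),(494,22)],.0546);print(c.tolist(),c[1:].mean(0))
E
```

```text
tcp [ 0.504  -0.0282  0.101 ] sd [0. 0. 0.] yaw 25.45
[[0.1171, 0.0029], [0.1234, -0.0092], [0.1236, 0.0145], [0.1373, -0.0095], [0.1373, 0.0148]] [0.1304  0.00265]
```

```bash
python3 -m pendant '[[1,[0,2.5,18],[0,0,0]],[1,[0,0,20],[0,0,0]],[1,[0,0,20],[0,0,0]],[1,[0,0,0],[0,0,0]],[1,[10,0,0],[0,0,0]],[1,[8,0,0],[0,0,0]],[1,[7,0,0],[0,0,0]],[1,[6,0,0],[0,0,0]]]'; python3 -m pendant '[[1,[4.5,0,0],[0,0,0]],[1,[0,0,0],[0,0,0]],[1,[0.5,-9.9,0],[0,0,6]],[1,[0.5,-9.9,0],[0,0,6]],[1,[0.5,-9.9,0],[0,0,6]],[1,[0,0,0],[0,0,0]]]'
python3 -c "
from h import *
show()"
```

```text
clock: 11.75
tool_pos: [0.534, -0.0181, 0.0435]
eef_rot: [0.975, 0.22, 0.0, -0.0]
contact_force: [-0.7, 0.2, -2.5]
opening: 0.126
finger_force: 60.0
clock: 12.5
tool_pos: [0.5287, 0.0124, 0.0432]
eef_rot: [0.998, 0.066, -0.0, -0.0]
contact_force: [-1.0, 0.6, -3.2]
opening: 0.124
finger_force: 60.0
t 12.5 tcp [0.5287 0.0124 0.0432] yaw 7.53 zaxis [-0.001 -0.    -1.   ] F [-1.   0.6 -3.2] M [0.19 0.12 0.14] op 0.124 gf 60.0
```

```bash
python3 -m pendant '[[1,[0.5,-9.9,0],[0,0,6]],[1,[0.5,-9.9,0],[0,0,6]],[1,[0.5,-9.9,0],[0,0,6]],[1,[0.5,-9.9,0],[0,0,6]],[1,[0,0,0],[0,0,0]]]'; python3 -m pendant '[[1,[0.5,-9.9,0],[0,0,6]],[1,[0.5,-9.9,0],[0,0,6]],[1,[0.5,-9.9,0],[0,0,6]],[1,[0.3,-6.6,0],[0,0,4]],[1,[0,0,0],[0,0,0]]]'
python3 -c "
from h import *
show()"
```

```text
clock: 13.12
tool_pos: [0.5317, 0.0515, 0.043]
eef_rot: [0.99, -0.142, -0.001, -0.0]
contact_force: [-1.5, 0.5, -3.6]
opening: 0.122
finger_force: 60.0
clock: 13.75
tool_pos: [0.5484, 0.0834, 0.043]
eef_rot: [0.944, -0.329, -0.001, -0.0]
contact_force: [-1.3, 3.8, -2.9]
opening: 0.123
finger_force: 60.1
t 13.75 tcp [0.5484 0.0834 0.043 ] yaw -38.37 zaxis [-0.001  0.001 -1.   ] F [-1.3  3.8 -2.9] M [0.75 0.4  0.14] op 0.123 gf 60.1
```

```bash
python3 -m pendant '[[1,[0.2,6.6,0],[0,0,-4]],[1,[-11,0,0],[0,0,0]],[1,[-13,0,0],[0,0,0]],[1,[-13,0,0],[0,0,0]],[1,[0,0,-20],[0,0,0]],[1,[0,0,-20],[0,0,0]],[1,[0,0,-18],[0,0,0]],[1,[0,0,0],[0,0,0]]]'; python3 -m pendant '[[1,[2,22.6,0],[0,0,-10]],[1,[2,22.6,0],[0,0,-10]],[1,[2,22.6,0],[0,0,-10]],[1,[2,22.6,0],[0,0,-10]],[1,[2,22.6,0],[0,0,-10]],[1,[2,22.6,0],[0,0,-10]],[1,[0,0,0],[0,0,0]],[1,[0,0,0],[0,0,0]]]'
python3 - <<'E'
from h import *
show();d=avg(3);I=d["img"][:,:,::-1];cv2.imwrite("pics/w7raw.png",I)
cv2.imwrite("pics/w7.png",cv2.resize(I[0:150,230:430],None,fx=4,fy=4,interpolation=cv2.INTER_CUBIC))
E
```

```text
clock: 14.75
tool_pos: [0.5143, 0.0991, 0.102]
eef_rot: [0.955, -0.297, 0.001, -0.0]
contact_force: [0.3, 0.5, -1.7]
opening: 0.128
finger_force: 60.0
clock: 15.75
tool_pos: [0.5033, -0.0299, 0.1007]
eef_rot: [0.976, 0.219, -0.001, -0.001]
contact_force: [0.3, -0.1, -3.0]
opening: 0.122
finger_force: 60.0
t 15.75 tcp [ 0.5033 -0.0299  0.1007] yaw 25.32 zaxis [-0.002  0.001 -1.   ] F [ 0.3 -0.1 -3. ] M [ 0.06  0.   -0.01] op 0.122 gf 60.0
tcp [ 0.5035 -0.0297  0.1008] sd [0.0001 0.0002 0.0001] yaw 25.38
```

View pics/w7.png

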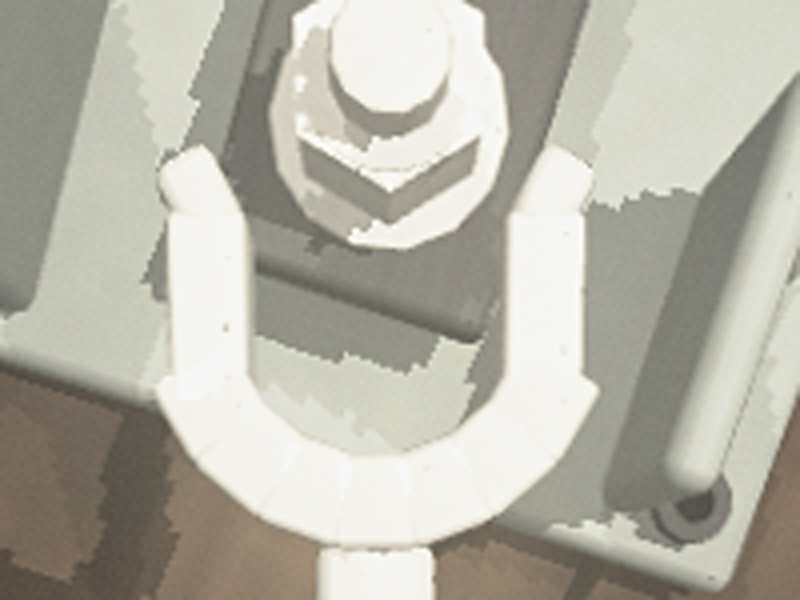

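The nut is square again, corners at (298,135) and (480,135), front corner at (389,188), and about 1 mm right of the jaw's axis. I'll set the jaw on and turn with care.

```bash
python3 -m pendant '[[1,[0,1,19],[0,0,0]],[1,[0,0,20],[0,0,0]],[1,[0,0,20],[0,0,0]],[1,[0,0,0],[0,0,0]],[1,[10,0,0],[0,0,0]],[1,[8,0,0],[0,0,0]],[1,[7,0,0],[0,0,0]],[1,[6,0,0],[0,0,0]]]'; python3 -m pendant '[[1,[4.5,0,0],[0,0,0]],[1,[0,0,0],[0,0,0]],[1,[0.5,-9.9,0],[0,0,6]],[1,[0.5,-9.9,0],[0,0,6]],[1,[0.5,-9.9,0],[0,0,6]],[1,[0,0,0],[0,0,0]]]'
python3 -c "
from h import *
show()"
```

```text
clock: 16.9
tool_pos: [0.5332, -0.0182, 0.0425]
eef_rot: [0.975, 0.22, 0.0, -0.0]
contact_force: [-1.0, 0.6, -2.7]
opening: 0.124
finger_force: 60.0
clock: 17.65
tool_pos: [0.5276, 0.0123, 0.0421]
eef_rot: [0.998, 0.066, -0.001, -0.0]
contact_force: [-0.5, 0.1, -1.6]
opening: 0.121
finger_force: 60.0
t 17.65 tcp [0.5276 0.0123 0.0421] yaw 7.52 zaxis [-0.001 -0.    -1.   ] F [-0.5  0.1 -1.6] M [0.12 0.11 0.09] op 0.121 gf 60.0
```

```bash
python3 -m pendant '[[1,[0.3,-6.6,0],[0,0,4]],[1,[0.3,-6.6,0],[0,0,4]],[1,[0,0,0],[0,0,0]]]';python3 -c "
from h import *
show()"
```

```text
clock: 18.02
tool_pos: [0.5269, 0.025, 0.0421]
eef_rot: [1.0, -0.004, -0.001, 0.0]
contact_force: [-1.1, 1.7, -2.6]
opening: 0.121
finger_force: 60.1
t 18.02 tcp [0.5269 0.025  0.0421] yaw -0.43 zaxis [-0.002 -0.    -1.   ] F [-1.1  1.7 -2.6] M [0.26 0.43 0.1 ] op 0.121 gf 60.1
```

```bash
python3 -m pendant '[[1,[0.3,-6.6,0],[0,0,4]],[1,[0,0,0],[0,0,0]]]';python3 -m pendant '[[1,[0.3,-6.6,0],[0,0,4]],[1,[0,0,0],[0,0,0]]]';python3 -c "
from h import *
show()"
```

```text
clock: 18.27
tool_pos: [0.5272, 0.0315, 0.0421]
eef_rot: [0.999, -0.039, -0.001, 0.0]
contact_force: [-2.7, 2.0, -2.3]
opening: 0.125
finger_force: 60.1
clock: 18.52
tool_pos: [0.5281, 0.0381, 0.0421]
eef_rot: [0.997, -0.073, -0.001, 0.0]
contact_force: [-1.5, 0.9, -2.9]
opening: 0.122
finger_force: 60.1
t 18.52 tcp [0.5281 0.0381 0.0421] yaw -8.41 zaxis [-0.002  0.    -1.   ] F [-1.5  0.9 -2.9] M [0.41 0.63 0.19] op 0.122 gf 60.1
```

```bash
python3 -m pendant '[[1,[0.3,-6.6,0],[0,0,4]],[1,[0,0,0],[0,0,0]]]';python3 -m pendant '[[1,[0.3,-6.6,0],[0,0,4]],[1,[0,0,0],[0,0,0]]]';python3 -c "
from h import *
show()"
```

```text
clock: 18.77
tool_pos: [0.5298, 0.044, 0.0421]
eef_rot: [0.994, -0.108, -0.0, 0.0]
contact_force: [-3.3, 0.7, -1.9]
opening: 0.12
finger_force: 60.2
clock: 19.02
tool_pos: [0.5317, 0.0496, 0.0422]
eef_rot: [0.99, -0.143, -0.0, 0.001]
contact_force: [-3.1, -1.6, -4.5]
opening: 0.126
finger_force: 60.3
t 19.02 tcp [0.5317 0.0496 0.0422] yaw -16.47 zaxis [-0.    -0.002 -1.   ] F [-3.1 -1.6 -4.5] M [-0.05  0.52  0.33] op 0.126 gf 60.3
```

```bash
python3 -m pendant '[[1,[0.3,-6.6,0],[0,0,4]],[1,[0,0,0],[0,0,0]]]';python3 -m pendant '[[1,[0.3,-6.6,0],[0,0,4]],[1,[0,0,0],[0,0,0]]]';python3 - <<'E'
from h import *
show()
d=snap("wrist");g=d["img"][:,:,::-1];cv2.imwrite("pics/w8raw.png",g)
g=cv2.cvtColor(g,cv2.COLOR_BGR2GRAY)
for y in (60,75,160,190,220):
    xs=np.nonzero(g[y,230:420]>200)[0]+230
    print(y,xs.min(),xs.max(),(xs.min()+xs.max())/2)
E
```

```text
clock: 19.27
tool_pos: [0.5344, 0.0558, 0.0423]
eef_rot: [0.984, -0.178, 0.001, 0.001]
contact_force: [-2.8, -1.8, -2.9]
opening: 0.125
finger_force: 60.3
clock: 19.52
tool_pos: [0.5371, 0.0613, 0.0423]
eef_rot: [0.977, -0.212, 0.001, 0.001]
contact_force: [-1.5, -3.3, -3.2]
opening: 0.125
finger_force: 60.5
t 19.52 tcp [0.5371 0.0613 0.0423] yaw -24.52 zaxis [ 0.001 -0.002 -1.   ] F [-1.5 -3.3 -3.2] M [-0.7   0.28  0.34] op 0.125 gf 60.5
60 263 365 314.0
75 264 365 314.5
160 305 331 318.0
190 307 332 319.5
220 239 333 286.0
```

```bash
cat >> h.py <<'E'
def jaw():
    d=avg(2);g=cv2.cvtColor(d["img"],cv2.COLOR_RGB2GRAY);T=d["T"];c=[]
    for y in (60,70,80,150,165,180,195):
        xs=np.nonzero(g[y,250:400]>200)[0]+250;c.append(((xs.min()+xs.max())/2,y))
    P=onz(d,c,T[2,3]+.008)[:,:2];u=P[1]-P[5]
    print("spanner yaw",np.degrees(np.arctan2(u[1],u[0])).round(2),"mids",c)
    show()
E
python3 -c "
from h import *
jaw()";python3 -m pendant '[[1,[0.3,-6.6,0],[0,0,4]],[1,[0,0,0],[0,0,0]],[1,[0,0,0],[0,0,0]]]'>/dev/null;python3 -c "
from h import *
jaw()"
```

```text
tcp [0.5372 0.0615 0.0423] sd [0. 0. 0.] yaw -24.54
spanner yaw -20.97 mids [(np.float64(314.5), 60), (np.float64(315.0), 70), (np.float64(315.5), 80), (np.float64(318.0), 150), (np.float64(327.5), 165), (np.float64(322.0), 180), (np.float64(320.0), 195)]
t 19.68 tcp [0.5373 0.0616 0.0423] yaw -24.58 zaxis [ 0.001 -0.002 -1.   ] F [-1.  -5.8 -3.9] M [-0.98  0.22  0.33] op 0.123 gf 60.4
tcp [0.5397 0.069  0.0422] sd [0. 0. 0.] yaw -28.57
spanner yaw -25.17 mids [(np.float64(318.0), 60), (np.float64(318.0), 70), (np.float64(318.5), 80), (np.float64(320.0), 150), (np.float64(320.0), 165), (np.float64(324.5), 180), (np.float64(321.0), 195)]
t 20.15 tcp [0.5397 0.069  0.0423] yaw -28.58 zaxis [ 0.  0. -1.] F [-1.8 -2.7 -4. ] M [-0.59  0.37  0.25] op 0.123 gf 60.2
```

```bash
python3 - <<'E'
s=open('h.py').read()
i=s.index("def jaw");s=s[:i]+'''def jaw():
    d=avg(2);g=cv2.cvtColor(d["img"],cv2.COLOR_RGB2GRAY);T=d["T"];c=[]
    cv2.imwrite("pics/j%d.png"%int(r.get_state()["clock"]*100),d["img"][:,:,::-1])
    for y in (50,60,70,80):
        xs=np.nonzero(g[y,240:410]>200)[0]+240;c.append(((xs.min()+xs.max())/2,y))
    P=onz(d,c,T[2,3]+.0085);L=(np.linalg.inv(T)@np.c_[P,np.ones(len(P))].T).T[:,:2]
    a=np.degrees(np.median(L[:,1])/L[:,0].mean());print("jaw in tool y",(L[:,1]*1e3).round(2),"spanner yaw~",(np.degrees(np.arctan2(T[1,0],T[0,0]))-a).round(2))
    n=T@[.0944,np.median(L[:,1]),0,1];print("jaw world",n[:2].round(4));show()
'''
open('h.py','w').write(s)
E
python3 -c "
from h import *
jaw()";python3 -m pendant '[[1,[0.2,-5,0],[0,0,3]],[1,[0,0,0],[0,0,0]],[1,[0,0,0],[0,0,0]]]'>/dev/null;python3 -c "
from h import *
jaw()";python3 -m pendant '[[1,[0.2,-5,0],[0,0,3]],[1,[0,0,0],[0,0,0]],[1,[0,0,0],[0,0,0]]]'>/dev/null;python3 -c "
from h import *
jaw()"
```

```text
tcp [0.5397 0.069  0.0422] sd [0. 0. 0.] yaw -28.58
jaw in tool y [-2.41 -1.86 -1.88 -1.7 ] spanner yaw~ -27.47
jaw world [0.6234 0.0255]
t 20.25 tcp [0.5397 0.0691 0.0423] yaw -28.59 zaxis [ 0.  0. -1.] F [-2.4 -3.  -3. ] M [-0.54  0.39  0.25] op 0.125 gf 60.2
tcp [0.5415 0.0731 0.0421] sd [0. 0. 0.] yaw -31.63
jaw in tool y [-3.11 -2.57 -2.58 -2.41] spanner yaw~ -30.1
jaw world [0.6232 0.0258]
t 20.73 tcp [0.5414 0.073  0.0421] yaw -31.64 zaxis [-0.002 -0.    -1.   ] F [-4.  -3.5 -3.9] M [-0.76  0.71  0.31] op 0.126 gf 60.3
tcp [0.5464 0.0785 0.0425] sd [0. 0. 0.] yaw -34.58
jaw in tool y [-0.09  0.09 -0.1  -0.1 ] spanner yaw~ -34.52
jaw world [0.6242 0.025 ]
t 21.2 tcp [0.5463 0.0784 0.0425] yaw -34.58 zaxis [ 0.003  0.001 -1.   ] F [ 1.3 -0.4 -3.1] M [ 0.07 -0.23  0.06] op 0.126 gf 60.0
```

The force built up and then vanished on the last step, so I need to know whether the nut stopped and the jaw slipped. I'll look at the saved wrist pictures side by side.

```bash
ls pics; python3 - <<'E'
import cv2,numpy as np,glob,re
f=sorted(glob.glob("pics/j*.png"),key=lambda n:int(re.findall(r"\d+",n)[0]))[-3:]
C=[cv2.resize(cv2.imread(n)[20:120,252:382],(400,300),interpolation=cv2.INTER_CUBIC) for n in ["pics/w8raw.png"]+f]
cv2.imwrite("pics/m10.png",np.vstack([np.hstack(C[:2]),np.hstack(C[2:])]))
E
```

```text
c5.png
j2025.png
j2072.png
j2120.png
side0.png
top0.png
w1.png
w2.png
w3.png
w3raw.png
w4.png
w6.png
w6raw.png
w7.png
w7raw.png
w8raw.png
```

View pics/m10.png

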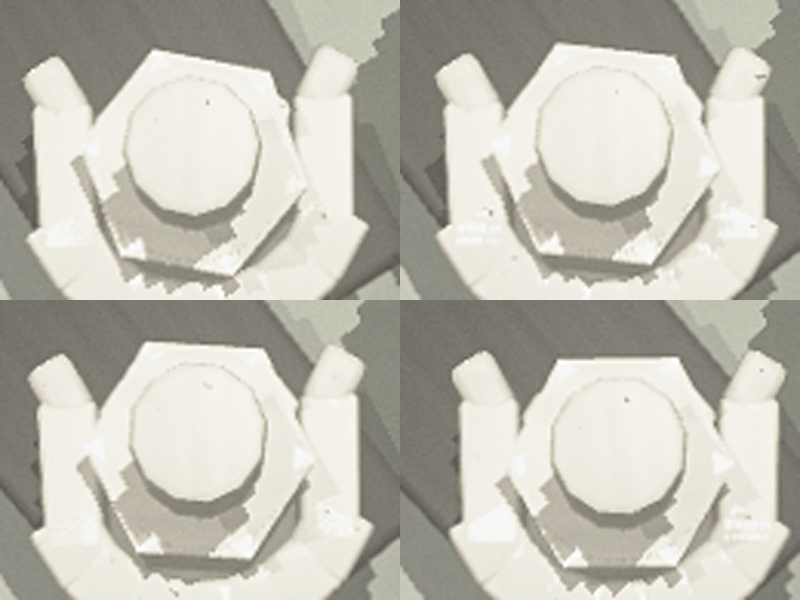

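The four frames give the same world direction for the nut (corner at about −5°) while the jaw went on from −24° to −34°. The nut has therefore stopped dead, after about 1.94 rad, and the jaw is slipping over its corners. I'll lift straight up so the nut isn't turned back.

```bash
python3 -m pendant '[[1,[0,0,-4],[0,0,0]],[1,[0,0,-6],[0,0,0]],[1,[0,0,0],[0,0,0]]]';python3 -m pendant '[[1,[0,0,-15],[0,0,0]],[1,[0,0,-20],[0,0,0]],[1,[0,0,-20],[0,0,0]],[1,[0,0,0],[0,0,0]]]';python3 -c "
from h import *
jaw()"
```

```text
clock: 21.58
tool_pos: [0.5461, 0.0775, 0.0525]
eef_rot: [0.955, -0.297, 0.001, -0.0]
contact_force: [5.3, -1.9, -9.3]
opening: 0.122
finger_force: 60.0
clock: 22.08
tool_pos: [0.5538, 0.0718, 0.109]
eef_rot: [0.954, -0.3, 0.01, 0.001]
contact_force: [16.4, -10.5, -20.1]
opening: 0.127
finger_force: 60.0
tcp [0.5535 0.072  0.1087] sd [0.0002 0.0001 0.0002] yaw -34.88
jaw in tool y [16.51 21.15  7.91  9.67] spanner yaw~ -42.61
jaw world [0.6235 0.0073]
t 22.18 tcp [0.5531 0.0722 0.1082] yaw -34.86 zaxis [ 0.017 -0.007 -1.   ] F [ 16.5 -10.3 -18.9] M [-1.85 -3.34  0.14] op 0.124 gf 60.0
```

```bash
python3 -m pendant '[[1,[0,0,20],[0,0,0]],[1,[0,0,20],[0,0,0]],[1,[0,0,20],[0,0,0]],[1,[0,0,5],[0,0,0]],[1,[0,0,0],[0,0,0]]]';python3 - <<'E'
from h import *
jaw()
d=snap("wrist");g=cv2.cvtColor(d["img"],cv2.COLOR_RGB2GRAY)
for y in range(20,200,15):
    xs=np.nonzero(g[y,200:440]>200)[0]+200
    k=np.nonzero(np.diff(xs)>3)[0];print(y,[(int(a[0]),int(a[-1])) for a in np.split(xs,k+1) if len(a)>3])
E
```

```text
clock: 22.8
tool_pos: [0.5389, 0.0815, 0.0416]
eef_rot: [0.955, -0.295, -0.007, -0.0]
contact_force: [-7.4, 7.4, 2.4]
opening: 0.121
finger_force: 60.0
tcp [0.5389 0.0815 0.0417] sd [0.     0.     0.0001] yaw -34.37
jaw in tool y [-1.38 -1.21 -1.22 -0.86] spanner yaw~ -33.65
jaw world [0.6175 0.0292]
t 22.9 tcp [0.5389 0.0815 0.042 ] yaw -34.37 zaxis [-0.012  0.005 -1.   ] F [-8.9  6.5  1.9] M [1.26 1.27 0.11] op 0.118 gf 60.0
20 [(296, 342), (362, 365)]
35 [(268, 283), (288, 351), (355, 369)]
50 [(267, 371)]
65 [(268, 281), (289, 295), (312, 324), (336, 349), (354, 371)]
80 [(266, 288), (297, 307), (329, 341), (352, 375)]
95 [(272, 301), (337, 367)]
110 [(287, 353)]
125 [(307, 334)]
140 [(200, 209), (307, 334)]
155 [(213, 223), (308, 340)]
170 [(228, 237), (308, 334)]
185 [(242, 250), (309, 334)]
```

```bash
python3 -m pendant '[[1,[-8,0,0],[0,0,0]],[1,[-5,0,0],[0,0,0]],[1,[-5,0,0],[0,0,0]],[1,[0,0,0],[0,0,0]]]';python3 -c "
from h import *
jaw()"
```

```text
clock: 23.45
tool_pos: [0.5392, 0.0827, 0.0443]
eef_rot: [0.954, -0.3, 0.01, 0.0]
contact_force: [12.9, -7.8, -3.5]
opening: 0.125
finger_force: 60.0
tcp [0.5392 0.0827 0.0443] sd [0. 0. 0.] yaw -34.91
jaw in tool y [-1.22 -1.23 -1.05 -0.48] spanner yaw~ -34.23
jaw world [0.6172 0.0296]
t 23.55 tcp [0.5392 0.0827 0.0443] yaw -34.91 zaxis [ 0.019 -0.006 -1.   ] F [12.  -9.4 -3. ] M [-1.76 -2.52  0.14] op 0.123 gf 60.0
```

```bash
python3 -m pendant '[[1,[10,0,0],[0,0,0]],[1,[0.4,8.6,0],[0,0,-5]],[1,[0.4,8.6,0],[0,0,-5]],[1,[0,0,0],[0,0,0]]]';python3 -c "
from h import *
jaw()";python3 -m pendant '[[1,[0.4,8.6,0],[0,0,-5]],[1,[0.4,8.6,0],[0,0,-5]],[1,[0.4,8.6,0],[0,0,-5]],[1,[0,0,0],[0,0,0]]]';python3 -c "
from h import *
jaw()"
```

```text
clock: 24.05
tool_pos: [0.5305, 0.0666, 0.0428]
eef_rot: [0.977, -0.214, 0.001, -0.0]
contact_force: [2.0, 1.0, 0.4]
opening: 0.127
finger_force: 60.0
tcp [0.5306 0.0668 0.0427] sd [0.0001 0.0001 0.0001] yaw -24.7
jaw in tool y [-1.16 -0.98 -0.99 -5.73] spanner yaw~ -24.06
jaw world [0.6168 0.0283]
t 24.15 tcp [0.5307 0.0671 0.0426] yaw -24.7 zaxis [ 0.001 -0.    -1.   ] F [ 1.3 -1.5 -0.8] M [-0.26 -0.56  0.05] op 0.123 gf 60.0
clock: 24.65
tool_pos: [0.5232, 0.0421, 0.0425]
eef_rot: [0.996, -0.085, 0.001, 0.0]
contact_force: [2.6, -1.0, 0.4]
opening: 0.125
finger_force: 60.0
tcp [0.5233 0.0423 0.0424] sd [0.     0.0002 0.    ] yaw -9.75
jaw in tool y [-6.21 -6.25 -6.47 -5.19] spanner yaw~ -6.06
jaw world [0.6173 0.0324]
t 24.75 tcp [0.5233 0.0426 0.0424] yaw -9.73 zaxis [ 0.001 -0.    -1.   ] F [ 2.4 -2.1  0.7] M [-0.38 -0.77 -0.  ] op 0.121 gf 60.0
```

```bash
python3 -m pendant '[[1,[-6,0,0],[0,0,0]],[1,[-6,0,0],[0,0,0]],[1,[0,0,0],[0,0,0]]]';python3 -c "
from h import *
jaw()"
```

```text
clock: 25.12
tool_pos: [0.5232, 0.0434, 0.044]
eef_rot: [0.996, -0.086, 0.013, -0.0]
contact_force: [19.3, -5.5, -2.6]
opening: 0.121
finger_force: 60.0
tcp [0.5232 0.0434 0.044 ] sd [0. 0. 0.] yaw -9.84
jaw in tool y [-5.37 -6.35 -6.38 -6.03] spanner yaw~ -6.18
jaw world [0.6172 0.0333]
t 25.23 tcp [0.5232 0.0433 0.044 ] yaw -9.84 zaxis [ 0.025 -0.001 -1.   ] F [18.8 -4.9 -3. ] M [-0.99 -3.86 -0.11] op 0.124 gf 60.0
```

```bash
cat >> h.py <<'E'
def outline(img):
    g=cv2.medianBlur(cv2.cvtColor(img,cv2.COLOR_BGR2GRAY),3);o=[]
    for x in range(272,372,4):
        col=g[0:110,x]; k=np.nonzero(col>170)[0]; o.append((x,int(k[0]) if len(k) else -1))
    return o
E
python3 - <<'E'
from h import *
import glob
fs=sorted(glob.glob("pics/j*.png"),key=lambda n:int(n[6:-4]))
for f in ["pics/j2025.png","pics/j2120.png"]+fs[-5:]:
    print(f,[y for x,y in outline(cv2.imread(f))])
E
```

```text
pics/j2025.png [38, 40, 46, 54, 55, 49, 44, 38, 34, 35, 35, 36, 36, 37, 37, 0, 0, 0, 0, 0, 0, 0, 0, 0, 0]
pics/j2120.png [41, 38, 38, 43, 51, 57, 52, 45, 40, 40, 40, 39, 39, 0, 0, 0, 0, 0, 0, 0, 0, 0, 0, 0, 0]
pics/j2290.png [22, 22, 28, 36, 34, 27, 19, 14, 14, 14, 14, 14, 14, 14, 13, 13, 13, 0, 0, 0, 0, 0, 0, 0, 0]
pics/j2355.png [28, 26, 29, 36, 41, 34, 26, 19, 18, 18, 18, 18, 17, 17, 17, 17, 0, 0, 0, 0, 0, 0, 0, 0, 0]
pics/j2415.png [24, 23, 26, 34, 37, 31, 23, 16, 15, 15, 15, 15, 15, 15, 15, 15, 14, 16, 23, 0, 0, 0, 0, 0, 0]
pics/j2475.png [25, 22, 22, 28, 35, 34, 27, 19, 14, 14, 14, 14, 14, 14, 14, 14, 14, 14, 18, 25, 33, 36, 0, 0, 0]
pics/j2522.png [31, 28, 25, 26, 33, 40, 35, 27, 20, 17, 17, 17, 17, 17, 17, 17, 17, 17, 18, 25, 33, 40, 0, 0, 0]
```

```bash
python3 -m pendant '[[1,[-6,0,0],[0,0,0]],[1,[-6,0,0],[0,0,0]],[1,[0,0,0],[0,0,0]]]';python3 -m pendant '[[1,[-6,0,0],[0,0,0]],[1,[-6,0,0],[0,0,0]],[1,[0,0,0],[0,0,0]]]';python3 -c "
from h import *
jaw()
print([y for x,y in outline(snap('wrist')['img'][:,:,::-1])])"
```

```text
clock: 25.6
tool_pos: [0.5231, 0.0441, 0.0456]
eef_rot: [0.996, -0.087, 0.024, -0.001]
contact_force: [34.3, -8.2, -6.6]
opening: 0.126
finger_force: 60.0
clock: 25.98
tool_pos: [0.5213, 0.0454, 0.0469]
eef_rot: [0.995, -0.089, 0.034, -0.002]
contact_force: [46.8, -9.6, -9.1]
opening: 0.125
finger_force: 60.0
tcp [0.5212 0.0454 0.0469] sd [0. 0. 0.] yaw -10.18
jaw in tool y [-4.74 -6.53 -6.56 -5.99] spanner yaw~ -6.51
jaw world [0.615  0.0349]
t 26.07 tcp [0.5212 0.0454 0.0469] yaw -10.18 zaxis [ 0.068 -0.003 -0.998] F [ 47.6 -10.8  -8.6] M [-2.18 -9.36 -0.21] op 0.123 gf 60.0
[-1, 79, 30, 28, 27, 32, 40, 35, 29, 21, 18, 18, 18, 18, 18, 18, 18, 18, 18, 23, 30, 39, 0, 0, 0]
```

```bash
python3 -m pendant '[[1,[0.5,-11.9,0],[0,0,5]],[1,[0.5,-11.9,0],[0,0,5]],[1,[0.5,-11.9,0],[0,0,5]],[1,[0.5,-11.9,0],[0,0,5]],[1,[0,0,0],[0,0,0]]]';python3 -m pendant '[[1,[0.5,-11.9,0],[0,0,5]],[1,[0.3,-9.5,0],[0,0,4]],[1,[0,0,0],[0,0,0]]]';python3 -c "
from h import *
jaw()
print([y for x,y in outline(snap('wrist')['img'][:,:,::-1])])"
```

```text
clock: 26.75
tool_pos: [0.5342, 0.0803, 0.0469]
eef_rot: [0.964, -0.265, 0.032, -0.0]
contact_force: [44.0, -27.2, -7.6]
opening: 0.127
finger_force: 60.0
clock: 27.12
tool_pos: [0.5411, 0.0929, 0.0466]
eef_rot: [0.94, -0.34, 0.029, 0.002]
contact_force: [36.7, -33.7, -6.9]
opening: 0.126
finger_force: 60.1
tcp [0.5411 0.0928 0.0466] sd [0. 0. 0.] yaw -39.79
jaw in tool y [-0.41 -0.42 -0.43 -0.63] spanner yaw~ -39.55
jaw world [0.6138 0.0328]
t 27.23 tcp [0.541  0.0928 0.0465] yaw -39.79 zaxis [ 0.053 -0.023 -0.998] F [ 36.8 -33.8  -6.8] M [-6.97 -7.54 -0.02] op 0.123 gf 60.1
[30, 27, 26, 29, 36, 30, 20, 14, 13, 13, 12, 11, 11, 10, 10, 9, 0, 0, 0, 0, 0, 0, 0, 25, 27]
```

```bash
python3 -m pendant '[[1,[-6,0,0],[0,0,0]],[1,[-5,0,0],[0,0,0]],[1,[0,0,0],[0,0,0]]]';python3 -c "
from h import *
jaw()
print([y for x,y in outline(snap('wrist')['img'][:,:,::-1])])"
```

```text
clock: 27.65
tool_pos: [0.5378, 0.0956, 0.0473]
eef_rot: [0.939, -0.342, 0.035, 0.002]
contact_force: [45.3, -41.5, -9.9]
opening: 0.125
finger_force: 60.1
tcp [0.5378 0.0956 0.0473] sd [0. 0. 0.] yaw -40.11
jaw in tool y [-1.   -0.81 -0.82 -7.76] spanner yaw~ -39.58
jaw world [0.6105 0.0357]
t 27.75 tcp [0.5378 0.0956 0.0473] yaw -40.11 zaxis [ 0.064 -0.027 -0.998] F [ 44.9 -41.8 -11.2] M [-8.55 -9.05 -0.17] op 0.124 gf 60.1
[22, 19, 18, 22, 29, 18, 6, 5, 4, 3, 2, 2, 1, 0, 0, 0, 4, 0, 0, 0, 0, 0, 0, 17, 19]
```

```bash
python3 -m pendant '[[1,[12,0,0],[0,0,0]],[1,[12,0,0],[0,0,0]],[1,[12,0,0],[0,0,0]],[1,[6,0,0],[0,0,0]],[1,[0,0,0],[0,0,0]],[1,[0,0,0],[0,0,0]]]';python3 -c "
from h import *
jaw()
print([y for x,y in outline(snap('wrist')['img'][:,:,::-1])])"
```

```text
clock: 28.55
tool_pos: [0.5373, 0.0932, 0.0419]
eef_rot: [0.944, -0.33, -0.002, -0.0]
contact_force: [-1.9, 3.1, 3.1]
opening: 0.124
finger_force: 60.0
tcp [0.5373 0.0931 0.0419] sd [0. 0. 0.] yaw -38.5
jaw in tool y [-0.41 -0.42 -0.61 -6.85] spanner yaw~ -38.2
jaw world [0.6115 0.0348]
t 28.65 tcp [0.5372 0.0931 0.0419] yaw -38.51 zaxis [-0.003  0.001 -1.   ] F [-2.6  3.7  2.4] M [0.8  0.26 0.04] op 0.124 gf 60.0
[5, 4, 7, 14, 16, 4, 0, 0, 0, 0, 0, 0, 0, 0, 0, 0, 0, 0, 0, 4, 9, 0, 2, 3, 4]
```

```bash
python3 -m pendant '[[1,[8,0,0],[0,0,0]],[1,[8,0,0],[0,0,0]],[1,[0,0,0],[0,0,0]]]';python3 -c "
from h import *
jaw()
print([y for x,y in outline(snap('wrist')['img'][:,:,::-1])])"
```

```text
clock: 29.08
tool_pos: [0.5369, 0.0905, 0.0393]
eef_rot: [0.945, -0.327, -0.016, -0.0]
contact_force: [-18.0, 16.9, 1.8]
opening: 0.127
finger_force: 60.0
tcp [0.5369 0.0905 0.0394] sd [0. 0. 0.] yaw -38.12
jaw in tool y [-1.86 -1.69 -1.89 -6.91] spanner yaw~ -37.0
jaw world [0.6123 0.0337]
t 29.18 tcp [0.537  0.0905 0.0394] yaw -38.12 zaxis [-0.03   0.011 -1.   ] F [-18.8  16.9   2.5] M [3.48 3.7  0.04] op 0.128 gf 60.0
[2, 9, 16, 12, 0, 0, 0, 0, 0, 0, 0, 0, 0, 0, 0, 0, 0, 0, 1, 6, 12, 10, 3, 0, 2]
```

The jaw is wedged across the nut's corners and holds against both push and pull. I'll release the shank, grip the jaw head from above right at the nut and lift it straight off.

```bash
python3 -m pendant '[[1,[-8,0,0],[0,0,0]],[1,[-8,0,0],[0,0,0]],[1,[0,0,0],[0,0,0]],[0.2,[0,0,0],[0,0,0]],[0.2,[0,0,0],[0,0,0]],[0.2,[0,0,-30],[0,0,0]],[0.2,[0,0,-40],[0,0,0]],[-0.2,[0,0,0],[0,0,0]]]';python3 - <<'E'
from h import *
d=avg(2);cv2.imwrite("pics/k1.png",d["img"][:,:,::-1]);show()
g=cv2.cvtColor(d["img"],cv2.COLOR_RGB2GRAY)
for y in list(range(10,240,10)):
    xs=np.nonzero(g[y,200:450]>200)[0]+200
    k=np.nonzero(np.diff(xs)>3)[0];print(y,[(int(a[0]),int(a[-1])) for a in np.split(xs,k+1) if len(a)>4])
E
```

```text
clock: 30.22
tool_pos: [0.5419, 0.0907, 0.1149]
eef_rot: [0.944, -0.331, 0.003, -0.001]
contact_force: [-0.2, 0.1, -0.6]
opening: 0.487
finger_force: 0.0
tcp [0.5413 0.0908 0.1142] sd [0.0006 0.0001 0.0007] yaw -38.67
t 30.32 tcp [0.5396 0.0911 0.1125] yaw -38.64 zaxis [ 0.002 -0.    -1.   ] F [-0.3  0.  -0.2] M [ 0.06 -0.   -0.  ] op 0.579 gf 0.0
10 [(316, 359), (403, 410)]
20 [(316, 359), (412, 419)]
30 [(328, 356), (422, 428)]
40 [(335, 351), (430, 436)]
50 []
60 [(306, 337)]
70 [(289, 356)]
80 [(289, 356)]
90 [(200, 255), (290, 298), (334, 341), (345, 356)]
100 [(200, 262), (290, 301), (313, 318), (339, 355)]
110 [(200, 275), (291, 311), (334, 354)]
120 [(202, 283), (301, 344)]
130 [(213, 248), (262, 285), (314, 323), (327, 331)]
140 [(223, 240), (248, 259), (314, 331)]
150 [(235, 246), (259, 269), (314, 331)]
160 [(245, 249), (270, 280), (314, 337)]
170 [(281, 290), (315, 331)]
180 [(292, 300), (315, 331)]
190 [(315, 331)]
200 [(315, 331)]
210 [(315, 331)]
220 [(315, 331)]
230 [(315, 331)]
```

```bash
python3 - <<'E'
from h import *
d=avg(4);T=d["T"];g=cv2.cvtColor(d["img"],cv2.COLOR_RGB2GRAY)
f=lambda uv,z:((np.linalg.inv(T)@np.c_[onz(d,np.array(uv,float),z),np.ones(len(uv))].T).T[:,:2]*1e3).round(1).tolist()
for y in range(54,74,2):
    xs=np.nonzero(g[y,280:365]>190)[0]+280
    k=np.nonzero(np.diff(xs)>2)[0];print(y,[(int(a[0]),int(a[-1])) for a in np.split(xs,k+1) if len(a)>2])
print("arms/shank",f([(289,80),(356,80),(315,220),(331,220),(322,126)],.0505),"stud",f([(321.5,70)],.064),"nut pred",((np.linalg.inv(T)@[.623,.025,.046,1])[:2]*1e3).round(1))
E
```

```text
tcp [0.5389 0.0912 0.1118] sd [0.0004 0.0001 0.0005] yaw -38.63
54 [(303, 334)]
56 [(303, 336)]
58 [(290, 292), (302, 338)]
60 [(287, 294), (300, 340), (347, 354)]
62 [(285, 295), (299, 342), (346, 356)]
64 [(286, 295), (298, 355)]
66 [(287, 354)]
68 [(288, 353)]
70 [(286, 354)]
72 [(286, 354)]
arms/shank [[104.1, -19.3], [104.1, 18.9], [22.4, -5.0], [22.4, 5.0], [78.8, -0.5]] stud [[106.6, -0.7]] nut pred [107.   -0.8]
```

```bash
python3 -m pendant '[[-0.2,[35,-0.5,0],[0,0,0]],[-0.2,[35,0,0],[0,0,0]],[-0.2,[33,0,0],[0,0,0]],[-0.2,[0,0,0],[0,0,0]],[-0.2,[0,0,25],[0,0,0]],[-0.2,[0,0,25],[0,0,0]],[-0.2,[0,0,16],[0,0,0]],[-0.2,[0,0,0],[0,0,0]]]';python3 -c "
from h import *
show()"
```

```text
clock: 31.52
tool_pos: [0.6184, 0.0282, 0.0449]
eef_rot: [0.944, -0.33, -0.002, 0.0]
contact_force: [-0.1, -0.1, -0.0]
opening: 0.602
finger_force: 0.0
t 31.52 tcp [0.6184 0.0282 0.0449] yaw -38.57 zaxis [-0.003  0.    -1.   ] F [-0.1 -0.1 -0. ] M [ 0.1   0.03 -0.01] op 0.602 gf 0.0
```

```bash
python3 -m pendant '[[-0.2,[0,0,4],[0,0,0]],[1,[0,0,0],[0,0,0]],[1,[0,0,0],[0,0,0]],[1,[0,0,0],[0,0,0]]]' 60;python3 -m pendant '[[1,[0,0,-5],[0,0,0]],[1,[0,0,-5],[0,0,0]],[1,[0,0,0],[0,0,0]]]';python3 -c "
from h import *
show()"
```

```text
clock: 32.02
tool_pos: [0.6204, 0.0281, 0.0428]
eef_rot: [0.944, -0.33, 0.001, -0.0]
contact_force: [1.0, 0.8, 1.0]
opening: 0.443
finger_force: 59.9
clock: 32.4
tool_pos: [0.62, 0.0283, 0.0478]
eef_rot: [0.944, -0.33, -0.0, 0.001]
contact_force: [10.0, 0.5, -31.2]
opening: 0.441
finger_force: 59.9
t 32.4 tcp [0.62   0.0283 0.0478] yaw -38.55 zaxis [-0.001 -0.001 -1.   ] F [ 10.    0.5 -31.2] M [ 0.2  -2.08 -0.02] op 0.441 gf 59.9
```

```bash
python3 -m pendant '[[1,[0,0,-6],[0,0,0]],[1,[0,0,-6],[0,0,0]],[1,[0,0,0],[0,0,0]]]';python3 -c "
from h import *
show()"
```

```text
clock: 32.78
tool_pos: [0.6201, 0.0268, 0.0651]
eef_rot: [0.944, -0.331, 0.001, 0.0]
contact_force: [0.4, -0.2, -3.5]
opening: 0.435
finger_force: 60.1
t 32.77 tcp [0.6201 0.0268 0.0651] yaw -38.62 zaxis [ 0.001 -0.001 -1.   ] F [ 0.4 -0.2 -3.5] M [-0.18 -0.22  0.04] op 0.435 gf 60.1
```

```bash
python3 -m pendant '[[1,[0,0,-25],[0,0,0]],[1,[0,0,-25],[0,0,0]],[1,[0,0,0],[0,0,-8.4]],[1,[0,0,0],[0,0,-8.4]],[1,[0,0,0],[0,0,-8.4]],[1,[0,0,0],[0,0,-8.4]],[1,[-25,0.8,0],[0,0,0]],[1,[-30,0.8,0],[0,0,0]]]';python3 -m pendant '[[1,[-36,0,0],[0,0,0]],[1,[-36,0,0],[0,0,0]],[1,[0,0,0],[0,0,0]],[1,[0,0,0],[0,0,0]]]';python3 - <<'E'
from h import *
d=avg(4);cv2.imwrite("pics/k2.png",d["img"][:,:,::-1]);show()
p=proj(d,[[.623,.025,.0525],[.623,.025,.064]]);print(p.round(1))
x,y=[int(v) for v in p[0]]
g=cv2.cvtColor(d["img"],cv2.COLOR_RGB2GRAY)
for j in range(max(0,y-32),y+44,4): print(j,"".join("%4d"%g[j,i] for i in range(x-36,x+38,4)))
E
```

```text
clock: 33.78
tool_pos: [0.5647, 0.03, 0.115]
eef_rot: [0.999, -0.044, 0.001, 0.0]
contact_force: [0.0, 0.9, -3.4]
opening: 0.438
finger_force: 60.1
clock: 34.28
tool_pos: [0.4946, 0.0367, 0.115]
eef_rot: [0.999, -0.044, 0.002, 0.0]
contact_force: [1.5, 0.5, -2.7]
opening: 0.439
finger_force: 60.0
tcp [0.4948 0.0368 0.1147] sd [0.0001 0.0001 0.0002] yaw -5.03
t 34.48 tcp [0.4943 0.0369 0.1143] yaw -5.02 zaxis [ 0.002 -0.    -1.   ] F [-0.  -0.1 -3.5] M [ 0.01 -0.29  0.03] op 0.436 gf 60.1
[[324.7  33.9]
 [324.7  26.7]]
1  134 135 135 134 131 131 137 136 138 132 137 136 138 137 136 137 191 199 218
5  132 136 135 132 134 133 138 134 135 133 139 136 136 140 139 141 139 197 217
9  132 133 135 137 136 140 137 250 248 246 133 138 135 140 135 140 123 200 216
13  132 131 137 139 136 137 249 245 243 243 243 246 249 195 139 139 132 204 196
17  133 137 137 138 136 241 245 244 244 245 245 246 246 246 137 137 139 207 198
21  133 138 137 140 231 246 242 244 244 244 245 246 240 246 131 142 137 193 198
25  140 136 138 190 246 247 245 244 244 245 246 246 246 245 250 138 140 136 201
29  139 140 138 242
[... 240 characters left out ...]
 200 206 180 139 240 241 241 139 244 240 246 237 126 141 137
45  111 140 165 207 182 224 201 170 138 141 138 229 239 240 135 244 130 139 133
49  127 112 108 205 194 224 204 201 206 174 246 240 241 167 136 242 131 135 126
53  154 110 110 207 209 185 228 191 247 246 240 240 166 136 244 243 133 132 131
57  155 109 109 201 203 139 143 139 145 248 246 212 143 244 242 191 134 133 139
61  153 101 110 105 207 194 138 137 139 139 142 143 246 241 242 137 132 136 132
65  156 115 112 104 105 208 174 176 178 159 143 246 242 244 133 134 133 135 136
69  158 144 111 111 110 112 177 178 175 178 243 243 173 132 134 134 134 134 133
73  158 160 103 106 108 110 110 102 112 110 107 119 137 130 135 133 136 134 138
```

```bash
python3 -m pendant '[[1,[0,0,0],[0,0,-10.6]],[1,[18,45,0],[0,0,0]],[1,[18,45,0],[0,0,0]],[1,[18,45,0],[0,0,0]],[1,[18,45,0],[0,0,0]],[1,[0,0,40],[0,0,0]],[1,[0,0,40],[0,0,0]],[1,[0,0,12],[0,0,0]]]';python3 -m pendant '[[1,[0,0,5],[0,0,0]],[1,[0,0,5],[0,0,0]],[1,[0,0,4],[0,0,0]],[1,[0,0,0],[0,0,0]]]';python3 -c "
from h import *
show()"
```

```text
clock: 35.48
tool_pos: [0.5809, -0.1349, 0.02]
eef_rot: [0.999, 0.049, -0.002, -0.0]
contact_force: [-1.4, 0.0, 0.8]
opening: 0.442
finger_force: 60.0
clock: 35.98
tool_pos: [0.5828, -0.135, 0.0087]
eef_rot: [0.999, 0.049, 0.001, 0.0]
contact_force: [-1.6, -1.0, 0.2]
opening: 0.439
finger_force: 60.1
t 35.98 tcp [ 0.5828 -0.135   0.0087] yaw 5.61 zaxis [ 0.001 -0.    -1.   ] F [-1.6 -1.   0.2] M [-0.04  0.45 -0.  ] op 0.439 gf 60.1
```

```bash
python3 -m pendant '[[1,[0,0,4],[0,0,0]],[1,[0,0,1],[0,0,0]],[-0.2,[0,0,0],[0,0,0]],[-0.2,[0,0,0],[0,0,0]],[-0.2,[0,0,-40],[0,0,0]],[-0.2,[0,0,-50],[0,0,0]],[0.2,[-48,0,0],[0,0,0]],[0.2,[-48,0,0],[0,0,0]]]';python3 -m pendant '[[0.2,[0,0,-40],[0,0,0]],[0.2,[0,0,0],[0,0,0]]]'; python3 - <<'E'
from h import *
d=avg(3);T=d["T"];cv2.imwrite("pics/k3.png",d["img"][:,:,::-1]);show()
g=cv2.cvtColor(d["img"],cv2.COLOR_RGB2GRAY)
n,l,st,c=cv2.connectedComponentsWithStats((g>180).astype(np.uint8))
i=l[190:230,300:350];i=np.bincount(i[i>0]).argmax();print(st[i])
ys,xs=np.nonzero(l==i);P=(np.linalg.inv(T)@np.c_[onz(d,np.c_[xs,ys],.0085),np.ones(len(xs))].T).T[:,:2]*1e3
s=(P[:,0]>-10)&(P[:,0]<60);f=np.polyfit(P[s,0],P[s,1],1);print("slope deg",np.degrees(np.arctan(f[0])),"y0",f[1],"tip x",P[:,0].max(),"end",P[:,0].min())
E
```

```text
clock: 36.98
tool_pos: [0.487, -0.1445, 0.094]
eef_rot: [0.999, 0.049, 0.002, 0.0]
contact_force: [-0.9, -0.7, -0.1]
opening: 0.408
finger_force: 0.0
clock: 37.22
tool_pos: [0.4885, -0.145, 0.1353]
eef_rot: [0.999, 0.049, 0.003, 0.001]
contact_force: [0.6, 0.4, 0.1]
opening: 0.402
finger_force: 0.0
tcp [ 0.4882 -0.1446  0.1342] sd [0.0003 0.0003 0.0008] yaw 5.6
t 37.38 tcp [ 0.4873 -0.1442  0.1328] yaw 5.62 zaxis [ 0.  0. -1.] F [-0.  -0.3 -0.7] M [ 0.03 -0.03 -0.03] op 0.401 gf 0.0
[ 296   91   56  238 3820]
slope deg 0.03558238597447854 y0 -0.3186624229399125 tip x 108.20790061733909 end -90.65953756053763
```

```bash
python3 -m pendant '[[0.2,[0,0,50],[0,0,0]],[0.2,[0,0,50],[0,0,0]],[0.2,[0,0,20],[0,0,0]],[0.2,[0,0,10],[0,0,0]],[0.2,[0,0,0],[0,0,0]]]';python3 -c "
from h import *
show()"
```

```text
clock: 38.0
tool_pos: [0.4867, -0.1442, 0.0026]
eef_rot: [0.999, 0.049, -0.0, -0.0]
contact_force: [0.6, 0.1, -0.3]
opening: 0.401
finger_force: 0.0
t 38.0 tcp [ 0.4867 -0.1442  0.0026] yaw 5.61 zaxis [-0.001  0.    -1.   ] F [ 0.6  0.1 -0.3] M [0.07 0.05 0.04] op 0.401 gf 0.0
```

```bash
python3 -m pendant '[[1,[0,0,0.5],[0,0,0]],[1,[0,0,0],[0,0,0]],[1,[0,0,0],[0,0,0]],[1,[0,0,-30],[0,0,0]],[1,[0,0,-35],[0,0,0]],[1,[0,0,-34],[0,0,0]],[1,[7.7,-44.6,0],[0,0,0]],[1,[7.7,-44.6,0],[0,0,0]]]' 60;python3 -m pendant '[[1,[7.7,-44.6,0],[0,0,0]],[1,[0,0,0],[0,0,-9.4]],[1,[0,0,0],[0,0,0]],[1,[0,0,0],[0,0,0]]]';python3 - <<'E'
from h import *
d=avg(3);cv2.imwrite("pics/k4.png",d["img"][:,:,::-1]);show()
g=cv2.cvtColor(d["img"],cv2.COLOR_RGB2GRAY)
print("x",list(range(294,354,3)))
for j in range(6,66,3): print(j,"".join("%4d"%g[j,i] for i in range(294,356,3)))
E
```

```text
clock: 39.0
tool_pos: [0.4937, -0.0535, 0.1024]
eef_rot: [0.999, 0.048, 0.001, 0.0]
contact_force: [0.1, -0.5, -2.9]
opening: 0.12
finger_force: 60.0
clock: 39.5
tool_pos: [0.4965, -0.0099, 0.1017]
eef_rot: [0.992, 0.128, -0.0, 0.0]
contact_force: [0.4, -0.1, -2.8]
opening: 0.122
finger_force: 60.0
tcp [ 0.4966 -0.0099  0.1017] sd [0.0001 0.     0.    ] yaw 14.78
t 39.65 tcp [ 0.4967 -0.0098  0.1017] yaw 14.84 zaxis [-0. -0. -1.] F [-0.4  0.1 -2.9] M [-0.02  0.01 -0.02] op 0.123 gf 60.0
x [294, 297, 300, 303, 306, 309, 312, 315, 318, 321, 324, 327, 330, 333, 336, 339, 342, 345, 348, 351]
6  140 208 245 245 234 244 243 243 244 244 243 244 245 243 245 246 248 136 140 136 137
9  135 224 244 236 237 243 243 244 244 243 244 245 245 243 246 245 248 132 140 141 140
12  138 225 200 206 241 243 243 244 243 243 245 245 245 245 245 245 246 138 142 137 140
15  140 243 202 202 234 243 243 243 243 244 245 245 245 246 245 244 245 249 136 140 141
18  233 215 203 203 224 243 243 242 244 245 244 244 246 240 247 244 244 246 137 139 144
21  219 205 205 201 150 241 242 243 244 244 244 245 245 174 243 245
[... 552 characters left out ...]
 202 205 139 145 143 208 225 235 236 233 236 210 196 142 150 148 242 240 211 150 142
45  162 204 208 142 146 145 133 244 248 242 233 138 145 148 143 139 241 242 134 139 141
48  117 207 198 181 156 143 147 141 252 137 146 149 145 140 221 242 239 172 136 137 140
51  119 134 208 186 179 172 141 143 145 147 147 146 188 243 241 240 236 136 137 135 134
54  113 114 136 190 179 180 179 143 145 146 196 242 240 240 240 244 128 137 137 144 142
57  112 117 113 152 179 178 176 180 203 239 240 239 239 241 211 134 141 138 138 145 144
60  109 117 118 116 105 145 244 241 239 239 241 239 244 131 133 140 137 138 140 146 142
63  148 149 120 148 124 117 109 122 153 128 134 131 134 139 138 142 139 137 138 146 145
```

```bash
python3 - <<'E'
from h import *
d=avg(2);T=d["T"];f=lambda uv,z:((np.linalg.inv(T)@np.c_[onz(d,np.array(uv,float),z),np.ones(len(uv))].T).T[:,:2]*1e3).round(1).tolist()
print(f([(320.3,48.3),(320.5,48),(299.5,37),(342,37)],.0535))
g=cv2.cvtColor(d["img"],cv2.COLOR_RGB2GRAY)
for y in (60,70,80,90):
    xs=np.nonzero(g[y,250:400]>225)[0]+250;k=np.nonzero(np.diff(xs)>3)[0];print(y,[(int(a[0]),int(a[-1])) for a in np.split(xs,k+1) if len(a)>4])
for x in (280,284,362,366): print(x,np.nonzero(g[:60,x]>225)[0][:3])
print(f([(272,75),(375,75),(282,36),(365,36)],T[2,3]+.0085))
E
```

```text
tcp [ 0.4967 -0.0097  0.1017] sd [0.     0.0001 0.    ] yaw 14.85
[[117.4, -2.1], [117.5, -2.0], [122.9, -12.9], [122.9, 9.3]]
60 [(273, 290), (313, 332), (357, 374)]
70 [(273, 290), (357, 374)]
80 [(274, 291), (357, 373)]
90 [(270, 292), (355, 377)]
280 [32 33 34]
284 [36 37 38]
362 [39 40 41]
366 [32 33 34]
[[93.2, -19.8], [93.2, 19.0], [106.7, -15.7], [106.7, 14.9]]
```

```bash
python3 -m pendant '[[1,[0,0,0],[0,0,1.5]],[1,[0,-5,20],[0,0,0]],[1,[0,0,20],[0,0,0]],[1,[0,0,20],[0,0,0]],[1,[0,0,0],[0,0,0]],[1,[10,0,0],[0,0,0]],[1,[8,0,0],[0,0,0]],[1,[7,0,0],[0,0,0]]]';python3 -m pendant '[[1,[6,0,0],[0,0,0]],[1,[4.5,0,0],[0,0,0]],[1,[0,0,0],[0,0,0]],[1,[0,0,0],[0,0,0]]]';python3 -c "
from h import *
jaw();print([y for x,y in outline(snap('wrist')['img'][:,:,::-1])])"
```

```text
clock: 40.75
tool_pos: [0.5211, 0.0018, 0.0423]
eef_rot: [0.993, 0.117, 0.001, 0.0]
contact_force: [-0.5, -1.6, -2.7]
opening: 0.119
finger_force: 60.0
clock: 41.25
tool_pos: [0.5298, 0.004, 0.0417]
eef_rot: [0.993, 0.117, -0.0, 0.0]
contact_force: [-1.1, -1.6, -2.0]
opening: 0.12
finger_force: 60.0
tcp [0.5298 0.004  0.0417] sd [0. 0. 0.] yaw 13.49
jaw in tool y [-0.01 -0.01 -0.01 -0.38] spanner yaw~ 13.49
jaw world [0.6216 0.026 ]
t 41.35 tcp [0.5298 0.004  0.0417] yaw 13.49 zaxis [-0. -0. -1.] F [-0.7 -1.  -2.7] M [-0.21  0.19 -0.08] op 0.122 gf 60.0
[89, 34, 31, 31, 37, 45, 42, 40, 38, 36, 34, 31, 29, 27, 25, 27, 30, 33, 36, 39, 41, 44, 46, 39, 33]
```

```bash
cat >> h.py <<'E'
def nut():
    d=avg(1);o=np.array(outline(d["img"][:,:,::-1]),float);y=o[:,1]
    i=4+np.argmin(y[4:20]);a=np.polyfit(*o[max(i-6,5):i].T,1)[0];b=np.polyfit(*o[i+1:i+6].T,1)[0]
    yaw=np.degrees(np.arctan2(d["T"][1,0],d["T"][0,0]))
    t=np.degrees(np.arctan([a,b]));print("slopes",t.round(1),"nut corner ~",(yaw-t.mean()).round(1),y.astype(int).tolist());show()
E
python3 -c "
from h import *
nut()"
python3 -m pendant '[[1,[0.5,-10,0],[0,0,6]],[1,[0.5,-10,0],[0,0,6]],[1,[0,0,0],[0,0,0]]]'>/dev/null;python3 -c "
from h import *
nut()"
python3 -m pendant '[[1,[0.3,-6.7,0],[0,0,4]],[1,[0,0,0],[0,0,0]]]'>/dev/null;python3 -c "
from h import *
nut()"
```

```text
tcp [0.5298 0.0041 0.0417] sd [0. 0. 0.] yaw 13.49
slopes [-28.5  36.9] nut corner ~ 9.3 [89, 34, 31, 31, 37, 45, 42, 40, 38, 35, 34, 31, 29, 27, 25, 27, 30, 33, 36, 39, 41, 44, 46, 39, 33]
t 41.45 tcp [0.5298 0.0041 0.0417] yaw 13.49 zaxis [-0. -0. -1.] F [-1.9 -0.8 -3. ] M [-0.27  0.23 -0.09] op 0.124 gf 60.0
tcp [0.5273 0.0245 0.0417] sd [0. 0. 0.] yaw 1.61
slopes [-34.7  31. ] nut corner ~ 3.5 [-1, 36, 33, 31, 33, 41, 45, 43, 40, 37, 35, 32, 29, 26, 25, 27, 30, 32, 34, 37, 39, 42, 44, 44, 36]
t 41.88 tcp [0.5273 0.0239 0.0417] yaw 1.63 zaxis [-0. -0. -1.] F [-1.1 -1.4 -2.6] M [-0.2   0.28 -0.12] op 0.12 gf 60.0
tcp [0.5275 0.0306 0.0417] sd [0. 0. 0.] yaw -2.37
slopes [-34.4  28.8] nut corner ~ 0.4 [90, 35, 32, 31, 36, 44, 45, 42, 39, 36, 34, 31, 28, 25, 27, 29, 31, 33, 36, 38, 40, 42, 46, 40, 0]
t 42.17 tcp [0.5275 0.0304 0.0417] yaw -2.37 zaxis [-0. -0. -1.] F [-1.6 -0.8 -2.4] M [-0.11  0.29 -0.08] op 0.118 gf 60.0
```

Working: the nut follows the jaw with about 3° of lag. I'll go on in small steps towards the stop, expected near −5°.

```bash
python3 -m pendant '[[1,[0.2,-5,0],[0,0,3]],[1,[0,0,0],[0,0,0]]]'>/dev/null;python3 -c "
from h import *
nut()"
python3 -m pendant '[[1,[0.2,-5,0],[0,0,3]],[1,[0,0,0],[0,0,0]]]'>/dev/null;python3 -c "
from h import *
nut()"
python3 -m pendant '[[1,[0.2,-5,0],[0,0,3]],[1,[0,0,0],[0,0,0]]]'>/dev/null;python3 -c "
from h import *
nut()"
```

```text
tcp [0.528  0.036  0.0417] sd [0. 0. 0.] yaw -5.5
slopes [-34.4  28.8] nut corner ~ -2.7 [90, 35, 32, 31, 36, 44, 45, 42, 39, 36, 34, 31, 28, 26, 27, 29, 31, 33, 36, 38, 40, 42, 46, 41, 0]
t 42.48 tcp [0.5279 0.0358 0.0417] yaw -5.47 zaxis [-0. -0. -1.] F [-2.  -0.3 -3.3] M [-0.16  0.31 -0.07] op 0.116 gf 60.0
tcp [0.5287 0.0408 0.0417] sd [0. 0. 0.] yaw -8.53
slopes [-35.3  27.7] nut corner ~ -4.7 [90, 35, 32, 31, 37, 45, 45, 42, 39, 36, 34, 30, 28, 26, 28, 29, 32, 34, 36, 38, 40, 42, 48, 0, 0]
t 42.77 tcp [0.5286 0.0407 0.0417] yaw -8.5 zaxis [-0. -0. -1.] F [-0.9 -1.7 -2.7] M [-0.26  0.29 -0.1 ] op 0.122 gf 60.0
tcp [0.5296 0.0455 0.0417] sd [0. 0. 0.] yaw -11.54
slopes [-40.1  23. ] nut corner ~ -3.0 [38, 34, 32, 32, 39, 47, 46, 42, 39, 36, 32, 29, 26, 27, 29, 31, 32, 34, 36, 38, 40, 0, 0, 0, 0]
t 43.08 tcp [0.5295 0.0454 0.0417] yaw -11.51 zaxis [-0.    -0.001 -1.   ] F [-2.  -4.3 -3.3] M [-0.64  0.37 -0.04] op 0.119 gf 60.0
```

The nut has stayed at about −4° while the jaw went on to −11.5° and the force rose. It is firm against the same stop as before. I'll hold, back off about 7° to the middle of the slack, then withdraw straight.

```bash
python3 -m pendant '[[1,[0.1,-1.7,0],[0,0,1]],[1,[0,0,0],[0,0,0]],[1,[0.2,6.7,0],[0,0,-4]],[1,[0.2,6.7,0],[0,0,-4]],[1,[0,0,0],[0,0,0]]]';python3 -c "
from h import *
nut()";python3 -m pendant '[[1,[-8,0,0],[0,0,0]],[1,[0,0,0],[0,0,0]]]';python3 -c "
from h import *
show()"
```

```text
clock: 43.7
tool_pos: [0.5278, 0.0345, 0.0417]
eef_rot: [0.999, -0.04, -0.0, -0.0]
contact_force: [-1.9, -0.7, -2.7]
opening: 0.124
finger_force: 60.0
tcp [0.5278 0.0345 0.0417] sd [0. 0. 0.] yaw -4.57
slopes [-32.2  32. ] nut corner ~ -4.5 [90, 35, 32, 31, 36, 44, 44, 42, 39, 36, 34, 32, 29, 26, 26, 28, 31, 33, 36, 38, 41, 43, 46, 41, 0]
t 43.75 tcp [0.5279 0.0348 0.0417] yaw -4.58 zaxis [-0.     0.001 -1.   ] F [-2.6 -1.5 -3.2] M [-0.27  0.5  -0.18] op 0.118 gf 60.1
clock: 44.0
tool_pos: [0.5199, 0.0352, 0.0419]
eef_rot: [0.999, -0.039, 0.0, -0.0]
contact_force: [-0.9, -1.4, -3.0]
opening: 0.124
finger_force: 60.1
t 44.0 tcp [0.5199 0.0352 0.0419] yaw -4.49 zaxis [ 0.  0. -1.] F [-0.9 -1.4 -3. ] M [-0.15  0.15 -0.07] op 0.124 gf 60.1
```

```bash
python3 -m pendant '[[1,[-10,0,0],[0,0,0]],[1,[-11,0,0],[0,0,0]],[1,[-11,0,0],[0,0,0]],[1,[0,0,-30],[0,0,0]],[1,[0,0,-30],[0,0,-5]],[1,[0,0,0],[0,0,-5]],[1,[-4.5,45.8,0],[0,0,0]],[1,[-4.5,45.8,0],[0,0,0]]]';python3 -m pendant '[[1,[-4.5,45.8,0],[0,0,0]],[1,[-4.5,45.8,0],[0,0,0]],[1,[0,0,35],[0,0,0]],[1,[0,0,35],[0,0,0]],[1,[0,0,15],[0,0,0]],[1,[0,0,8],[0,0,0]],[1,[0,0,0],[0,0,0]]]';python3 -c "
from h import *
show()"
```

```text
clock: 45.0
tool_pos: [0.4874, -0.0549, 0.1018]
eef_rot: [0.999, 0.049, 0.0, -0.0]
contact_force: [0.4, -0.2, -2.6]
opening: 0.12
finger_force: 60.0
clock: 45.88
tool_pos: [0.4879, -0.1467, 0.0089]
eef_rot: [0.999, 0.048, 0.0, 0.0]
contact_force: [0.1, -0.4, -2.9]
opening: 0.118
finger_force: 60.0
t 45.88 tcp [ 0.4879 -0.1467  0.0089] yaw 5.52 zaxis [ 0. -0. -1.] F [ 0.1 -0.4 -2.9] M [ 0.03 -0.02  0.02] op 0.118 gf 60.0
```

Lower to the bench, open a little and lift clear, then look back at the nut and the spanner from above by numbers.

```bash
python3 -m pendant '[[1,[0,0,4],[0,0,0]],[1,[0,0,2.5],[0,0,0]],[1,[0,0,0],[0,0,0]],[0.2,[0,0,0],[0,0,0]],[0.2,[0,0,0],[0,0,0]],[0.2,[0,0,-40],[0,0,0]],[0.2,[0,0,-50],[0,0,0]],[0.2,[0,0,-40],[0,0,0]]]';python3 -m pendant '[[0.2,[0,0,-20],[0,0,0]],[0.2,[0,0,0],[0,0,0]],[0.2,[0,0,0],[0,0,0]]]';python3 - <<'E'
from h import *
d=avg(2);T=d["T"];show()
g=cv2.cvtColor(d["img"],cv2.COLOR_RGB2GRAY)
n,l,st,c=cv2.connectedComponentsWithStats((g>180).astype(np.uint8))
i=l[190:230,300:350];i=np.bincount(i[i>0]).argmax();ys,xs=np.nonzero(l==i);P=onz(d,np.c_[xs,ys],.0085)[:,:2]
u=T[:2,0];t=P@u;print("spanner ends",P[t.argmax()],P[t.argmin()],"len",np.ptp(t))
d=snap("top");g=cv2.cvtColor(d["img"],cv2.COLOR_RGB2HSV);m=((g[...,2]>140)&(g[...,1]<70)).astype(np.uint8)
n,l,st,c=cv2.connectedComponentsWithStats(m)
for i in range(1,n):
    x,y,w,h,a=st[i]
    if a>100 and x>320 and 200<y<300 and x<440: print(st[i])
E
```

```text
clock: 46.88
tool_pos: [0.4879, -0.1471, 0.1339]
eef_rot: [0.999, 0.048, 0.0, 0.0]
contact_force: [1.0, -0.5, 0.6]
opening: 0.399
finger_force: 0.0
clock: 47.25
tool_pos: [0.4872, -0.1467, 0.1514]
eef_rot: [0.999, 0.048, -0.001, -0.0]
contact_force: [0.0, -0.5, -0.3]
opening: 0.4
finger_force: 0.0
tcp [ 0.4871 -0.1467  0.1513] sd [0.0001 0.     0.0001] yaw 5.51
t 47.35 tcp [ 0.4871 -0.1467  0.1511] yaw 5.51 zaxis [-0.002  0.    -1.   ] F [-0.4 -0.1  0.4] M [-0.03  0.07 -0.  ] op 0.402 gf 0.0
spanner ends [ 0.59472238 -0.11871761] [ 0.38790719 -0.16983732] len 0.21076746408565739
[422 253  16  88 405]
```

```bash
python3 -c "
from plant import r
print(r.finish_job())"
```

```text
the job is handed in; nothing more can be done
None
```

The job is handed in at about 47 s of the 72 s allowed: the nut came up firm at the same stop twice (roughly 1.9 rad on), and the largest spanner lies flat on the bench about where it started, clear of the jig. On the way, the third swing drove past the stop and the jaw jammed on the nut; freeing it loosened the nut by about 20°, so I re-seated the spanner and turned it back to the stop. I judged the plate hard down from the nut's angle and the rising force, without measuring the plate's height.

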